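# Put the tea shelf back in order

## Task

The things on the tea shelf were put back one place out: move each to its own, so that the black caddy stands in the middle of the cork mat, the whisk holder in the middle of the blue drip dish and the red-banded cup in the middle of the red saucer (the empty brown saucer may serve as a stopgap). Then, last of all, take the bamboo whisk out of the tea bowl and stand it, tines down, over the bulb of its holder. Set everything down gently and upright, let nothing drop or tip over, and leave the tea bowl and the upturned plain cup where they are.

Things in the scene. Friction and masses are not known exactly. Their poses are not given: they have to be found in the camera images.
- caddy: Closed tea caddy, black plastic, thin brass line round its middle: round, upright, 60 mm across below, lid 62 mm across from 36 to 56 mm up, domed top at 68 mm, about 0.11 kg. Origin: centre of its underside, z up. Starts standing on red_saucer.
- holder: Whisk holder, white porcelain, solid, round, 71 mm tall, about 0.16 kg: foot 66 mm across with a flat shoulder 23 mm up, on it an upright bulb to grip: 32 mm across at 31 mm up, 36 mm across from 44 to 54 mm up, narrowing to 22 mm at the top. Origin: centre of its underside, z up. Starts standing on cork_mat, without the whisk.
- cup: Small white ceramic cup with a red band round its rim, mouth up, no handle: 62 mm tall, 61 mm across at the rim, 60 mm at half height, 46 mm at the foot, wall 3.5 mm, about 0.12 kg. Origin: centre of its underside, z up. Starts standing on blue_dish.
- whisk: Bamboo whisk, rigid, 30 g, 112 mm tall, upright in the bowl, tines down. Handle: round, 24 mm across, from 58 to 112 mm up. Tines: a hollow bell 56 mm across at the tips (47 inside), 61 at the widest. Origin: centre of the ring of tips, z up. Over the holder, its tips stand on the shoulder, its origin 25 mm above the holder's, with about 7 mm of play round the bulb.
- cork_mat: Flat round cork mat, 96 mm across, 6 mm thick, fixed on the shelf board: the caddy's own place. Origin: centre of its underside, on the board; things stand 6 mm above this origin. The board's top is 60 mm above the cabinet top.
- blue_dish: Round blue drip dish, 104 mm across its low rim, fixed on the shelf board: the whisk holder's own place. Origin: centre of its underside, on the board; flat floor about 90 mm across 6 mm above this origin, rim 11 mm above it.
- red_saucer: Round red lacquer saucer of the same size and shape as the blue dish (floor 6 mm, rim 11 mm above its origin), fixed on the shelf board: the red-banded cup's own place. Origin: centre of its underside, on the board.
- brown_saucer: Round dark brown wooden saucer, shape and origin as the blue dish (floor 6 mm up), fixed, empty: a free spot. The four places stand 118 to 142 mm apart in a row, in any order, on a narrow board 560 mm long, roughly along y, and 130 mm deep. A bamboo clip on the middle of its front edge, between the two middle places, reaches 8 mm above the board.
- bowl: Brown tea bowl, 120 mm across the rim, 72 mm tall, inner floor 10 mm above its underside, about 0.45 kg, loose on the cabinet top in front of the shelf; the whisk stands in it. It stays where it is. Origin: centre of its underside, z up.
- plain_cup: Plain white ceramic cup without a band, upside down, 61 mm across and 62 mm tall, about 0.12 kg, loose on the cabinet top in front of the shelf. It stays where it is. Origin: centre of its mouth, on the cabinet top, z up.
Mind the look-alikes: they are no part of the job. Leave any green or orange look-alike of the holder alone.

How it is judged:
By the outcome, as a careful person would: the job done as asked, in the order asked, and still so for the second after the job is handed in, with the robot touching nothing.
It also fails if it takes over 128 s, if anything falls off the work surface, if the arm or the gripper's body presses on something with over 40 N, if the wrist force passes 120 N, or if a joint passes its speed limit or range.

## Robot

A 6-joint arm with a two-finger parallel gripper is mounted at the origin on the work surface. World frame = base frame: x ahead of the robot, y to its left, z up, the work surface at z = 0. Lengths are in m, angles in degrees, forces in N, time in s.
With the tool pointing down it reaches from about 0.4 to 0.825 m from the base axis. Payload 7 kg.
Tool frame: the origin (TCP) lies between the finger pads; the fingertips stand 11 mm ahead of it and the grasp point (between the pads) lies 8 mm behind it; z points along the fingers, y is the direction in which the jaws open and shut (so a half turn about z gives the same grasp; the last joint's range is limited). The gripper opens to 88 mm and grips with 3 to 60 N. Pads are 19 mm wide; open, the fingers measure 130 mm over their backs; the gripper's body (78 mm by 193 mm) begins 47 mm behind the grasp point.
Start: joints at [-52.764, 20.546, 0.682, 0, -70.136, -16.507], TCP at [0.239, -0.631, 0.238] pointing down, gripper open.
Joint ranges: [-176.03, 176.03], [-82.01, 121.73], [-58.28, 71.71], [-173.87, 95.51], [-174.79, -0.11], [-173.66, 173.66]. Speed limits (degrees/s): [136.94, 136.94, 172.46, 180, 180, 180].

## Interface

Orientations are given as [roll, pitch, yaw] about the fixed x, y, z axes, in that order (R = Rz(yaw) Ry(pitch) Rx(roll)).
In Python, from plant import r gives the robot as it stands.
- The arm moves only by the shell command python3 -m inch 'ROWS' [OPENING] [FORCE]. ROWS is JSON, a list of rows, each an object of numbers: "x", "y", "z": the shift along the tool's x, y, z as a fraction of full scale; "yaw": the turn about the tool's z as a fraction of full scale. In form: [{"x": .., "y": .., "z": .., "yaw": ..}, ...]. A call has 1 to 5 rows; each row shifts and turns the pose as measured when the row begins, along the tool's axes as they then stand; what a row does not reach is not made up. Full scale, the value 1, is 0.025 m for a shift and 4 degrees for a turn. A row lasts 1/12 s, in which the tool goes at most 41.7 mm and 7.16 degrees, less where a joint would pass 70% of its speed; a pose out of reach is approached as far as the arm can. A call with a number of a shift or a turn outside -1 to 1 is refused whole. A call with a gripper value outside its range is refused whole. OPENING is the opening, from -1 (shut) to 1 (fully open), set as the call begins (- or left out, the last holds). The fingers move at their own pace and stop on an object; FORCE is the grip in N (left out, the last holds). Time passes only in rows, so rows that do not move let the fingers close. It gives the time, the measured TCP pose, the force and the opening at its end, in the units of the state.
- r.get_state(): the state, without advancing time (a new reading comes with each control period).
- r.capture(name): name is "side" or "top"; returns (picture, depth): 384x512x3 uint8, red, green, blue; 384x512 float32, m along the optical axis (not along the pixel's ray), 0 where there is no reading.
- r.camera_info(name): a dict with "mtx" (3x3 intrinsics, pixels), "k1" (the pictures are not rectified: a ray, as slopes to the right and down, at radius r is drawn at 1 + k1 r^2 times it, then the intrinsics apply), "pose" (4x4, takes a point from camera to world coordinates). Camera axes: x right, y down, z forward; pixel columns grow to the right and rows downward; lengths in m; the calibration is good to about 2 mm. A picture is of the moment at which its call begins. camera_info takes no time and is no camera call.
- r.close_job(): hands the job in, once; it reports no verdict.
The state is a dict: "time_s": time; "joints": joint angles; "qd": joint speeds; "joint_torque": joint torques, N m; "tcp_pos": TCP position; "eef_rot": TCP orientation; "contact_force": force on the tool from outside, world axes, zero at the start; "moment": the same for the moment, N m; "gripper_width": finger opening in m.
Only numpy, scipy, OpenCV 4.12 (cv2) and the standard library are available. Lean on these libraries where they do the work, as an engineer would, in place of code of your own. Each camera call takes 0.05 s, during which the arm holds its last target. There are 200 camera calls.

## Working session

There is one attempt and no reset: what is moved stays moved. The work goes in short steps, Python scripts to look and compute and a shell command to move; the robot and the scene stay as the last step left them, time stands still between calls to the robot, and variables do not carry over. Pictures are saved under pics/ and viewed, about 12 in all and at most 16, crops included, and the job is handed in when it is done.

```bash
ls; mkdir -p pics
python3 - <<'E'
from plant import r
import cv2
for n in("side","top"):
    p,d=r.capture(n); cv2.imwrite(f"pics/{n}0.png",p[:,:,::-1])
    import numpy as np; np.savez(f"{n}0.npz",p=p,d=d)
    i=r.camera_info(n); print(n,i["mtx"],i["k1"],np.round(i["pose"],3))
print(r.get_state())
E
```

```text
pics
side [[441.67253355   0.         260.79309251]
 [  0.         441.67253355 186.64300703]
 [  0.           0.           1.        ]] -0.027136597145613173 [[-0.885 -0.269  0.381  0.243]
 [-0.465  0.544 -0.699  0.695]
 [-0.019 -0.795 -0.606  0.63 ]
 [ 0.     0.     0.     1.   ]]
top [[375.28789731   0.         254.18433107]
 [  0.         375.28789731 190.87632703]
 [  0.           0.           1.        ]] -0.11428449273198846 [[ 0.022 -0.999  0.036  0.546]
 [-0.999 -0.023 -0.027  0.076]
 [ 0.028 -0.035 -0.999  0.992]
 [ 0.     0.     0.     1.   ]]
{'time_s': 0.1, 'joints': array([-5.27611913e+01,  2.05866463e+01,  6.40195774e-01, -1.64385503e-02,
       -7.01343320e+01, -1.65076326e+01]), 'qd': array([-0.10383335, -0.16146729,  0.07522878,  0.11849009, -0.02983845,
        0.09486512]), 'joint_torque': array([-1.51843884e-03, -5.84162557e+01,  2.93753690e+01,  7.01556444e+00,
        1.01882775e-02, -4.59843875e-05]), 'tcp_pos': array([ 0.23878047, -0.63092816,  0.23673707]), 'eef_rot': array([ 1.79918156e+02, -8.13848343e-03, -1.59274415e+02]), 'contact_force': array([-0.63914276,  0.20436433, -0.12232081]), 'moment': array([ 0.00824334,  0.01408281, -0.00016202]), 'gripper_width': 0.08731157380866333}
```

View pics/top0.png

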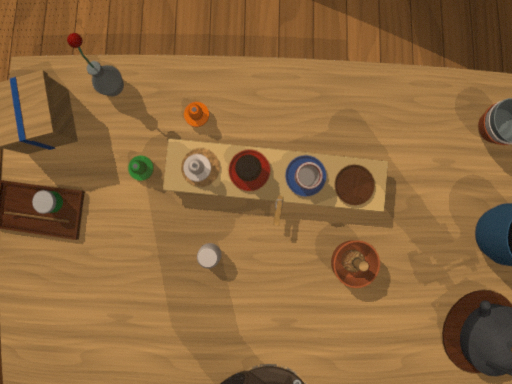

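View pics/side0.png

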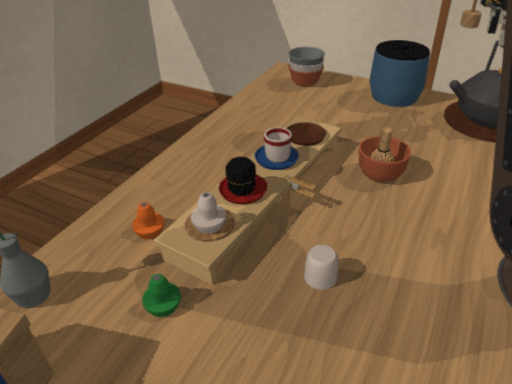

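Top view, shelf left to right: holder on cork (199,168), caddy on red saucer (249,170), cup on blue dish (307,175), empty brown saucer (355,185). The bowl with the whisk is at (356,262) and the upturned plain cup at (208,257). The green (140,168) and orange (196,113) look-alikes stand off the board. The holder meant is the white one on the cork, and the cup meant is the one with the red band on the blue dish. Next I measure, then check with a crop.

```bash
cat > h.py <<'E'
import numpy as np, cv2
from plant import r
def rays(n,uv):
    i=r.camera_info(n); K=np.array(i["mtx"]); T=np.array(i["pose"])
    uv=np.asarray(uv,float).reshape(-1,1,2)
    s=cv2.undistortPoints(uv,K,np.array([i["k1"],0,0,0,0.])).reshape(-1,2)
    return T[:3,3],np.c_[s,np.ones(len(s))]@T[:3,:3].T
def plane(n,uv,z):
    o,d=rays(n,uv); return (o+d*((z-o[2])/d[:,2])[:,None])[:,:2]
def pix(n,P):
    i=r.camera_info(n); T=np.linalg.inv(np.array(i["pose"]))
    return cv2.projectPoints(np.asarray(P,float).reshape(-1,1,3),cv2.Rodrigues(T[:3,:3])[0],T[:3,3],np.array(i["mtx"]),np.array([i["k1"],0,0,0,0.]))[0].reshape(-1,2)
def circ(xy):
    for _ in range(4):   # fit with outlier trimming
        A=np.c_[2*xy,np.ones(len(xy))]; s=np.linalg.lstsq(A,(xy**2).sum(1),rcond=None)[0]
        c=s[:2]; R=np.sqrt(s[2]+c@c); e=abs(np.linalg.norm(xy-c,axis=1)-R); xy=xy[e<=max(np.quantile(e,.9),.0015)]
    return c,R
def blob(mask,near,hull=True,rad=45):
    m=np.zeros_like(mask); cv2.circle(m,near,rad,255,-1); m&=mask
    cs=cv2.findContours(m,0,cv2.CHAIN_APPROX_NONE)[0]; c=max(cs,key=cv2.contourArea)
    return (cv2.convexHull(c) if hull else c).reshape(-1,2)
def go(x,y,z,yaw=None):
    "shift in tool axes, units of rows"
    s=r.get_state(); p=s["tcp_pos"]; a=np.radians(s["eef_rot"][2]); d=np.array([x,y,z])-p
    tx=np.array([np.cos(a),np.sin(a)]); ty=np.array([np.sin(a),-np.cos(a)])
    print("rows x %.2f y %.2f z %.2f"%(d[:2]@tx/.025,d[:2]@ty/.025,-d[2]/.025),"yaw",None if yaw is None else round(-(yaw-s["eef_rot"][2])/4,2), "t",s["time_s"])
E
python3 - <<'E'
from h import *
p=np.load("top0.npz")["p"]; h=cv2.cvtColor(p,cv2.COLOR_RGB2HSV)
R=lambda lo,hi:cv2.inRange(h,lo,hi)
red=R((0,150,60),(6,255,255))|R((172,120,60),(180,255,255))
blue=R((100,120,40),(130,255,255)); white=R((0,0,120),(180,50,255)); dark=R((0,0,0),(180,255,40)); brown=R((0,60,20),(12,255,110))
sets={"red_saucer":(red,(249,170),.071,27),"blue_dish":(blue,(307,175),.071,27),"brown":(brown,(355,185),.071,26),
"holder_foot":(white,(199,168),.089,22),"caddy":(dark,(249,168),.122,18),"cup":(white,(309,175),.128,18),"plain":(white,(208,257),.062,18)}
for k,(m,c,z,rd) in sets.items():
    try:
        b=blob(m,c,True,rd); xy=plane("top",b,z); cc,RR=circ(xy); print(k,len(b),np.round(cc,4),"D %.1f"%(2000*RR))
    except Exception as e: print(k,e)
for u in [(199,168),(249,170),(307,175),(355,185),(180,172),(215,180),(356,262),(362,266),(249,163),(185,165),(170,160)]: print(u,h[u[1],u[0]])
c1=cv2.resize(p[135:215,160:395],None,fx=3.3,fy=3.3,interpolation=cv2.INTER_CUBIC)
c2=cv2.resize(p[225:300,320:395],None,fx=3.7,fy=3.7,interpolation=cv2.INTER_CUBIC)
o=np.zeros((c1.shape[0]+c2.shape[0],c1.shape[1],3),np.uint8);o[:c1.shape[0]]=c1;o[c1.shape[0]:,:c2.shape[1]]=c2
s=np.load("side0.npz")["p"]; c3=cv2.resize(s[180:240,160:260],None,fx=4.6,fy=4.6);o[c1.shape[0]:c1.shape[0]+c3.shape[0],300:300+c3.shape[1]]=c3
cv2.imwrite("pics/crop.png",o[:,:,::-1])
E
```

```text
red_saucer 27 [0.6306 0.0643] D 97.4
blue_dish 13 [ 0.616  -0.0735] D 80.2
brown 20 [ 0.5999 -0.2   ] D 95.6
holder_foot 2 [0.1766 0.187 ] D 912.3
caddy max() iterable argument is empty
cup 1 [ 0.1742 -0.027 ] D 844.6
plain 1 [0.0872 0.0392] D 687.0
(199, 168) [ 14  75 112]
(249, 170) [ 10 115  53]
(307, 175) [ 16  55 134]
(355, 185) [ 12 170  84]
(180, 172) [ 18 130 179]
(215, 180) [ 19 129 142]
(356, 262) [ 16 158 121]
(362, 266) [ 16 143 191]
(249, 163) [15 95 59]
(185, 165) [ 14  58 193]
(170, 160) [ 18 128 183]
```

View pics/crop.png

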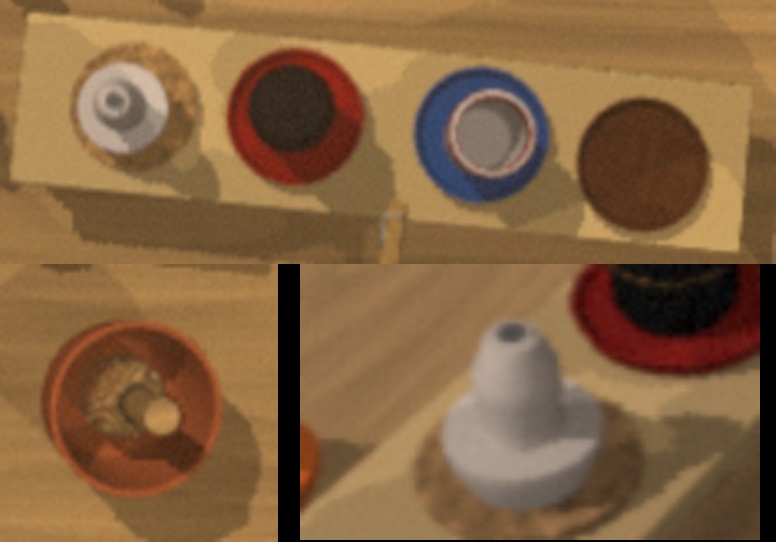

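The crop confirms the layout. In crop pixels: white holder on cork (122,108), caddy (292,109), red-banded cup (491,134), brown saucer empty (644,164), whisk handle top (162,417). I'll turn these into positions and cross-check them with the masks.

Run:
```python
from h import *
f=lambda u,v:((u+.5)/3.3-.5+160,(v+.5)/3.3-.5+135)
g=lambda u,v:((u+.5)/3.7-.5+320,(v+.5)/3.7-.5+225)
P={"cork":(f(134.5,106.5),.066),"red":(f(296,117),.071),"blue":(f(483,136),.071),"brown":(f(644,164.5),.071),"holder_foot":(f(122.5,108),.085),"holder_top":(f(114,100),.137),"caddy":(f(292,109),.122),"cup":(f(491.5,134),.128),"whisk":(g(162,153),.122),"bowl":(g(136,145.5),.072)}
for k,(u,z) in P.items(): print(k,np.round(u,1),np.round(plane("top",u,z)[0],4))
c=np.array([plane("top",P[k][0],P[k][1])[0] for k in("cork","red","blue","brown")])
print(np.linalg.norm(np.diff(c,axis=0),axis=1)); v=c[-1]-c[0]; print("row dir",np.degrees(np.arctan2(v[1],v[0])))
# side-view check: project expected tops
for n,P3 in {"holder_top":(0,0,.137)}.items(): pass
for k,z in(("holder_top",.137),("caddy",.134),("whisk",.122)):
    x=plane("top",P[k][0],P[k][1])[0]; print(k,"side px",pix("side",[[*x,z]]).round(1))
go(0.55,-0.08,0.2,-97)
```

```text
cork [200.4 166.9] [0.6354 0.1845]
red [249.3 170.1] [0.6299 0.0633]
blue [306.  175.9] [ 0.6191 -0.0773]
brown [354.8 184.5] [ 0.6007 -0.2008]
holder_foot [196.8 167.4] [0.6322 0.191 ]
holder_top [194.2 165. ] [0.6327 0.1905]
caddy [248.1 167.7] [0.6308 0.0669]
cup [308.6 175.3] [ 0.6161 -0.0738]
whisk [363.4 266. ] [ 0.4058 -0.2099]
bowl [356.4 264. ] [ 0.4028 -0.2082]
[0.12128545 0.14100613 0.12492258]
row dir -95.145200789454
holder_top side px [[205.4 194. ]]
caddy side px [[240.3 161.3]]
whisk side px [[387.  128.9]]
rows x -19.44 y 16.21 z 1.47 yaw -15.57 t 0.1
```

```bash
python3 -m inch '[{"x":-0.7,"y":0.6,"z":0,"yaw":-1},{"x":-0.7,"y":0.6,"z":0,"yaw":-1},{"x":-0.8,"y":0.5,"z":0,"yaw":-1},{"x":-0.8,"y":0.4,"z":0,"yaw":-1},{"x":-0.8,"y":0.3,"z":0,"yaw":-1}]' 1 15
python3 -c "
from h import *
go(0.616,-0.074,0.2,-95)"
```

```text
time_s: 0.52
tcp_pos: [0.292, -0.5302, 0.2323]
eef_rot: [179.5, 0.0, -138.9]
contact_force: [0.8, -0.0, 0.2]
gripper_width: 0.0876
rows x -21.76 y 5.24 z 1.29 yaw -10.98 t 0.5167
```

```bash
python3 -m inch '[{"x":-1,"y":0.3,"z":0,"yaw":-1},{"x":-1,"y":0.2,"z":0,"yaw":-1},{"x":-1,"y":0,"z":0,"yaw":-1},{"x":-1,"y":0,"z":0,"yaw":-1},{"x":-1,"y":-0.2,"z":0,"yaw":-1}]'
python3 -m inch '[{"x":-1,"y":-0.2,"z":0,"yaw":-1},{"x":-1,"y":-0.2,"z":0,"yaw":-1},{"x":-1,"y":-0.4,"z":0,"yaw":-1},{"x":-1,"y":-0.4,"z":0,"yaw":-1},{"x":-1,"y":-0.4,"z":0,"yaw":-1}]'
python3 -c "
from h import *
go(0.616,-0.074,0.2,-95)"
```

```text
time_s: 0.93
tcp_pos: [0.3693, -0.423, 0.2308]
eef_rot: [179.4, 0.3, -118.0]
contact_force: [-0.4, -0.3, -0.6]
gripper_width: 0.0876
time_s: 1.35
tcp_pos: [0.4513, -0.3122, 0.2298]
eef_rot: [179.4, 0.6, -97.0]
contact_force: [0.8, 0.0, 0.8]
gripper_width: 0.0877
rows x -10.26 y -5.38 z 1.19 yaw -0.5 t 1.35
```

```bash
python3 -m inch '[{"x":-1,"y":-0.55,"z":0,"yaw":-0.2},{"x":-1,"y":-0.55,"z":0,"yaw":-0.2},{"x":-1,"y":-0.55,"z":0,"yaw":0},{"x":-1,"y":-0.55,"z":0,"yaw":0},{"x":-1,"y":-0.55,"z":0,"yaw":0}]'
python3 -m inch '[{"x":-1,"y":-0.55,"z":0,"yaw":0},{"x":-1,"y":-0.55,"z":0,"yaw":0},{"x":-1,"y":-0.55,"z":0.4,"yaw":0},{"x":-1,"y":-0.5,"z":0.4,"yaw":0},{"x":-0.8,"y":-0.3,"z":0.4,"yaw":0}]'
python3 -c "
from h import *
go(0.616,-0.074,0.104,-95)"
```

```text
time_s: 1.77
tcp_pos: [0.5337, -0.1877, 0.229]
eef_rot: [179.2, 0.6, -95.0]
contact_force: [0.7, -0.2, -0.4]
gripper_width: 0.0874
time_s: 2.18
tcp_pos: [0.609, -0.0656, 0.1997]
eef_rot: [179.4, 0.6, -95.0]
contact_force: [0.4, -0.5, 0.7]
gripper_width: 0.0875
rows x 0.31 y -0.31 z 3.83 yaw 0.01 t 2.1833
```

```bash
python3 -m inch '[{"x":0.3,"y":-0.3,"z":0.4,"yaw":0},{"x":0,"y":0,"z":0.6,"yaw":0},{"x":0,"y":0,"z":0.6,"yaw":0},{"x":0,"y":0,"z":0,"yaw":0}]'
python3 -c "
from h import *
go(0.616,-0.074,0.104,-95)
p,d=r.capture('side');cv2.imwrite('pics/s1.png',cv2.resize(p[80:230,180:380],None,fx=3,fy=3)[:,:,::-1])"
```

```text
time_s: 2.52
tcp_pos: [0.6164, -0.068, 0.1537]
eef_rot: [179.1, 0.6, -94.6]
contact_force: [-0.3, 0.3, -0.4]
gripper_width: 0.0874
rows x 0.24 y -0.00 z 1.99 yaw 0.09 t 2.5167
```

View pics/s1.png

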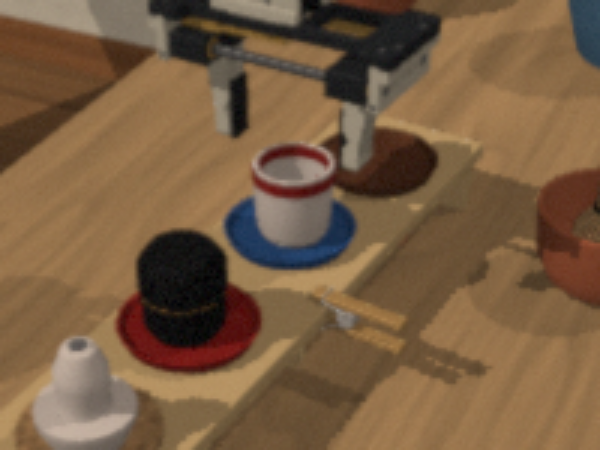

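The fingers (crop 230,130 and 357,165) straddle the cup rim (294,168), so I descend and grip.

```bash
python3 -m inch '[{"x":0.2,"y":0,"z":0.5,"yaw":0},{"x":0,"y":0,"z":0.5,"yaw":0},{"x":0,"y":0,"z":0.5,"yaw":0},{"x":0,"y":0,"z":0.4,"yaw":0},{"x":0,"y":0,"z":0,"yaw":0}]'
python3 -c "
from h import *
go(0.616,-0.074,0.104,-95)"
python3 -m inch '[{"x":0,"y":0,"z":0,"yaw":0},{"x":0,"y":0,"z":0,"yaw":0},{"x":0,"y":0,"z":0,"yaw":0},{"x":0,"y":0,"z":0,"yaw":0},{"x":0,"y":0,"z":0,"yaw":0}]' -1 12
python3 -m inch '[{"x":0,"y":0,"z":0,"yaw":0},{"x":0,"y":0,"z":0,"yaw":0},{"x":0,"y":0,"z":0,"yaw":0},{"x":0,"y":0,"z":0,"yaw":0},{"x":0,"y":0,"z":0,"yaw":0}]'
```

```text
time_s: 2.98
tcp_pos: [0.6177, -0.0738, 0.1092]
eef_rot: [179.4, 0.6, -94.7]
contact_force: [0.1, -0.5, -1.2]
gripper_width: 0.0878
rows x 0.01 y 0.07 z 0.21 yaw 0.09 t 2.9833
time_s: 3.4
tcp_pos: [0.6187, -0.0739, 0.1117]
eef_rot: [179.6, 0.6, -94.6]
contact_force: [0.1, 0.4, -1.8]
gripper_width: 0.0612
time_s: 3.82
tcp_pos: [0.6188, -0.0737, 0.1122]
eef_rot: [179.6, 0.7, -94.6]
contact_force: [-0.6, -0.0, -1.4]
gripper_width: 0.0615
```

```bash
python3 -m inch '[{"x":0,"y":0,"z":-0.3,"yaw":0},{"x":0,"y":0,"z":-0.6,"yaw":0},{"x":0,"y":0,"z":-0.8,"yaw":0},{"x":0.3,"y":0,"z":-0.4,"yaw":0},{"x":0.6,"y":0,"z":0,"yaw":0}]'
python3 -c "
from h import *
go(0.6007,-0.2008,0.112,-95)"
```

```text
time_s: 4.23
tcp_pos: [0.6167, -0.0962, 0.1667]
eef_rot: [179.5, 0.6, -94.5]
contact_force: [0.5, -0.2, -0.8]
gripper_width: 0.0612
rows x 4.22 y 0.31 z 2.19 yaw 0.13 t 4.2333
```

```bash
python3 -m inch '[{"x":0.9,"y":0.1,"z":0,"yaw":0},{"x":0.9,"y":0.1,"z":0,"yaw":0},{"x":0.9,"y":0.1,"z":0,"yaw":0},{"x":0.6,"y":0,"z":0,"yaw":0},{"x":0.3,"y":0,"z":0,"yaw":0}]'
python3 -m inch '[{"x":0,"y":0,"z":0.5,"yaw":0},{"x":0,"y":0,"z":0.5,"yaw":0},{"x":0,"y":0,"z":0,"yaw":0}]'
python3 -c "
from h import *
go(0.6007,-0.2008,0.112,-95)"
```

```text
time_s: 4.65
tcp_pos: [0.6002, -0.1938, 0.1652]
eef_rot: [179.5, 0.7, -94.5]
contact_force: [0.0, 0.9, -1.7]
gripper_width: 0.0614
time_s: 4.9
tcp_pos: [0.5985, -0.1987, 0.1387]
eef_rot: [179.5, 0.7, -94.8]
contact_force: [-0.2, 0.5, -2.7]
gripper_width: 0.0611
rows x 0.08 y -0.09 z 1.07 yaw 0.06 t 4.9
```

```bash
python3 -m inch '[{"x":0,"y":0,"z":0.4,"yaw":0},{"x":0,"y":0,"z":0.3,"yaw":0},{"x":0,"y":0,"z":0.15,"yaw":0},{"x":0,"y":0,"z":0.1,"yaw":0},{"x":0,"y":0,"z":0.05,"yaw":0}]'
```

```text
time_s: 5.32
tcp_pos: [0.5981, -0.199, 0.1114]
eef_rot: [179.5, 0.6, -94.8]
contact_force: [-3.3, 0.7, 8.0]
gripper_width: 0.0613
```

```bash
python3 -m inch '[{"x":0,"y":0,"z":0.1,"yaw":0},{"x":0,"y":0,"z":0.05,"yaw":0}]'
```

```text
time_s: 5.48
tcp_pos: [0.5974, -0.199, 0.1103]
eef_rot: [179.4, 0.6, -94.6]
contact_force: [-3.0, 0.8, 4.0]
gripper_width: 0.0612
```

Contact is felt (+4 N up): the cup is down. Release, rise and go to the holder.

```bash
python3 -m inch '[{"x":0,"y":0,"z":0,"yaw":0},{"x":0,"y":0,"z":0,"yaw":0},{"x":0,"y":0,"z":0,"yaw":0},{"x":0,"y":0,"z":0,"yaw":0},{"x":0,"y":0,"z":-0.2,"yaw":0}]' 1
python3 -m inch '[{"x":0,"y":0,"z":-0.5,"yaw":0},{"x":0,"y":0,"z":-1,"yaw":0},{"x":0,"y":0,"z":-1,"yaw":0},{"x":-0.5,"y":0,"z":-0.8,"yaw":0},{"x":-1,"y":0,"z":0,"yaw":0}]'
python3 -c "
from h import *
go(0.6325,0.1907,0.107,-95)"
```

```text
time_s: 5.9
tcp_pos: [0.5987, -0.1985, 0.1168]
eef_rot: [179.6, 0.5, -94.5]
contact_force: [-1.0, -0.0, 0.0]
gripper_width: 0.086
time_s: 6.32
tcp_pos: [0.6018, -0.1644, 0.2034]
eef_rot: [179.4, 0.5, -94.7]
contact_force: [1.3, 1.0, 0.3]
gripper_width: 0.0877
rows x -14.26 y -0.05 z 3.86 yaw 0.07 t 6.3167
```

```bash
python3 -m inch '[{"x":-1,"y":0,"z":-0.05,"yaw":0},{"x":-1,"y":0,"z":-0.05,"yaw":0},{"x":-1,"y":0,"z":-0.05,"yaw":0},{"x":-1,"y":0,"z":-0.05,"yaw":0},{"x":-1,"y":0,"z":-0.05,"yaw":0}]'
python3 -m inch '[{"x":-1,"y":0,"z":0,"yaw":0},{"x":-1,"y":0,"z":0,"yaw":0},{"x":-1,"y":0,"z":0,"yaw":0},{"x":-1,"y":0,"z":0,"yaw":0},{"x":-1,"y":0,"z":0,"yaw":0}]'
python3 -m inch '[{"x":-1,"y":0,"z":0,"yaw":0},{"x":-0.8,"y":0,"z":0,"yaw":0},{"x":-0.6,"y":0,"z":0,"yaw":0},{"x":-0.4,"y":0,"z":0,"yaw":0},{"x":0,"y":0,"z":0,"yaw":0}]'
python3 - <<'E'
from h import *
p,d=r.capture('top');cv2.imwrite('pics/t2.png',cv2.resize(p[135:215,160:395],None,fx=3.3,fy=3.3,interpolation=cv2.INTER_CUBIC)[:,:,::-1])
go(0.6325,0.1907,0.107,-95)
E
```

```text
time_s: 6.73
tcp_pos: [0.6136, -0.0362, 0.216]
eef_rot: [179.8, 0.5, -94.9]
contact_force: [1.0, 0.6, -0.5]
gripper_width: 0.0876
time_s: 7.15
tcp_pos: [0.625, 0.095, 0.2207]
eef_rot: [-180.0, 0.6, -94.9]
contact_force: [0.2, -0.3, -0.2]
gripper_width: 0.0878
time_s: 7.57
tcp_pos: [0.6315, 0.1732, 0.2231]
eef_rot: [-179.9, 0.7, -94.7]
contact_force: [0.1, -0.6, 0.2]
gripper_width: 0.0875
rows x -0.73 y 0.02 z 4.64 yaw 0.08 t 7.6167
```

View pics/t2.png

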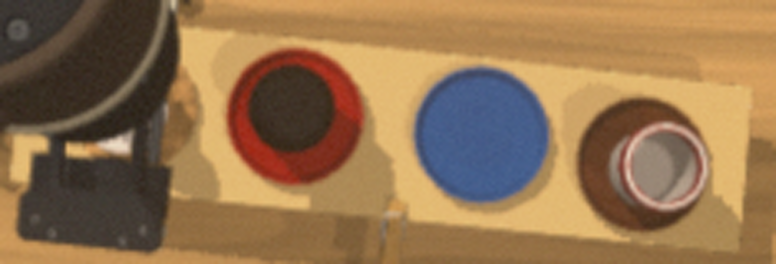

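The cup stands on the brown saucer (rim at crop 665,166; the offset from the saucer centre is about the parallax expected). The blue dish is empty. Next I descend on the holder.

```bash
python3 -m inch '[{"x":-0.4,"y":0,"z":0.5,"yaw":0},{"x":-0.3,"y":0,"z":0.8,"yaw":0},{"x":0,"y":0,"z":0.6,"yaw":0},{"x":0,"y":0,"z":0,"yaw":0}]'
python3 - <<'E'
from h import *
go(0.6325,0.1907,0.107,-95)
f=lambda u,v:((u+.5)/3.3-.5+160,(v+.5)/3.3-.5+135)
print(plane("top",f(665,166),.128))
p,d=r.capture('side');cv2.imwrite('pics/s2.png',cv2.resize(p[130:280,120:320],None,fx=3,fy=3)[:,:,::-1])
E
```

```text
time_s: 7.95
tcp_pos: [0.6337, 0.1888, 0.1746]
eef_rot: [-179.8, 0.7, -94.9]
contact_force: [-0.4, 0.4, -1.1]
gripper_width: 0.0878
rows x -0.07 y 0.05 z 2.70 yaw 0.03 t 7.95
[[ 0.59658909 -0.19907801]]
```

View pics/s2.png

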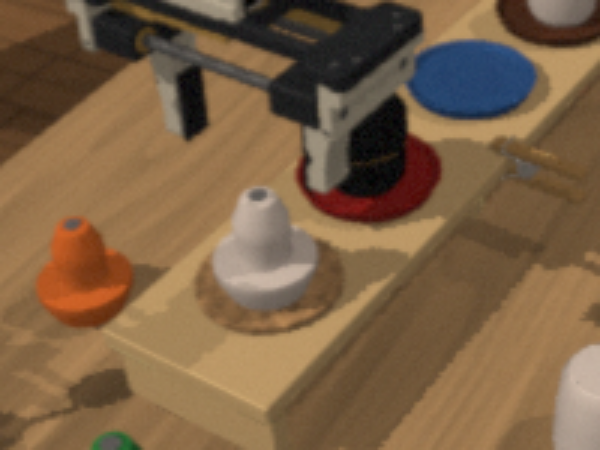

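The fingers (crop 185,130 and 322,185) are on either side of the holder's bulb (258,195). Descend and grip.

```bash
python3 -m inch '[{"x":0,"y":0.05,"z":0.6,"yaw":0},{"x":0,"y":0,"z":0.6,"yaw":0},{"x":0,"y":0,"z":0.6,"yaw":0},{"x":0,"y":0,"z":0.5,"yaw":0},{"x":0,"y":0,"z":0.2,"yaw":0}]'
python3 -m inch '[{"x":0,"y":0,"z":0.2,"yaw":0},{"x":0,"y":0,"z":0,"yaw":0}]'
python3 -c "
from h import *
go(0.6325,0.1907,0.107,-95)"
```

```text
time_s: 8.42
tcp_pos: [0.6369, 0.1875, 0.1174]
eef_rot: [-179.3, 0.9, -95.0]
contact_force: [0.2, -0.3, -0.0]
gripper_width: 0.0877
time_s: 8.58
tcp_pos: [0.6372, 0.1866, 0.1124]
eef_rot: [-179.3, 0.9, -95.1]
contact_force: [0.6, -0.6, 0.1]
gripper_width: 0.0877
rows x -0.15 y 0.20 z 0.21 yaw -0.02 t 8.5833
```

```bash
python3 -m inch '[{"x":-0.15,"y":0.2,"z":0.2,"yaw":0},{"x":0,"y":0,"z":0.05,"yaw":0},{"x":0,"y":0,"z":0.05,"yaw":0},{"x":0,"y":0,"z":0,"yaw":0},{"x":0,"y":0,"z":0,"yaw":0}]' -1 15
python3 -m inch '[{"x":0,"y":0,"z":0,"yaw":0},{"x":0,"y":0,"z":0,"yaw":0},{"x":0,"y":0,"z":0,"yaw":0},{"x":0,"y":0,"z":0,"yaw":0},{"x":0,"y":0,"z":0,"yaw":0}]'
```

```text
time_s: 9.0
tcp_pos: [0.6337, 0.1917, 0.1075]
eef_rot: [-179.1, 1.0, -95.1]
contact_force: [-0.5, -0.2, -0.2]
gripper_width: 0.0597
time_s: 9.42
tcp_pos: [0.6339, 0.192, 0.1084]
eef_rot: [-179.0, 1.1, -95.1]
contact_force: [-0.1, -0.4, -0.6]
gripper_width: 0.0352
```

```bash
python3 -m inch '[{"x":0,"y":0,"z":-0.2,"yaw":0},{"x":0,"y":0,"z":-0.5,"yaw":0},{"x":0,"y":0,"z":-0.8,"yaw":0},{"x":0,"y":0,"z":-1,"yaw":0},{"x":0,"y":0,"z":-1,"yaw":0}]'
python3 -m inch '[{"x":0,"y":0,"z":-0.8,"yaw":0},{"x":0.2,"y":0,"z":-0.5,"yaw":0},{"x":0.5,"y":0,"z":0,"yaw":0}]'
python3 -c "
from h import *
go(0.6191,-0.0773,0.2,-95)"
```

```text
time_s: 9.83
tcp_pos: [0.6286, 0.1885, 0.1937]
eef_rot: [-179.7, 0.6, -95.1]
contact_force: [1.0, 0.1, -0.5]
gripper_width: 0.0351
time_s: 10.08
tcp_pos: [0.6291, 0.1722, 0.2368]
eef_rot: [-179.2, 0.9, -95.0]
contact_force: [1.1, -0.4, -0.6]
gripper_width: 0.0348
rows x 9.98 y -0.47 z 1.47 yaw 0.0 t 10.0833
```

```bash
python3 -m inch '[{"x":0.8,"y":0,"z":0,"yaw":0},{"x":0.9,"y":0,"z":0,"yaw":0},{"x":1,"y":-0.1,"z":0,"yaw":0},{"x":1,"y":-0.1,"z":0,"yaw":0},{"x":1,"y":-0.1,"z":0,"yaw":0}]'
python3 -m inch '[{"x":1,"y":-0.1,"z":0,"yaw":0},{"x":1,"y":0,"z":0,"yaw":0},{"x":1,"y":0,"z":0,"yaw":0},{"x":0.8,"y":0,"z":0,"yaw":0},{"x":0.4,"y":0,"z":0,"yaw":0}]'
python3 -m inch '[{"x":0.2,"y":0,"z":0,"yaw":0},{"x":0,"y":0,"z":0,"yaw":0}]'
python3 -c "
from h import *
go(0.6191,-0.0773,0.107,-95)
p,d=r.capture('side');cv2.imwrite('pics/s3.png',cv2.resize(p[60:260,140:390],None,fx=3,fy=3)[:,:,::-1])"
```

```text
time_s: 10.5
tcp_pos: [0.6243, 0.0503, 0.2365]
eef_rot: [-179.1, 1.0, -94.7]
contact_force: [0.7, -0.1, -0.8]
gripper_width: 0.0349
time_s: 10.92
tcp_pos: [0.6132, -0.0654, 0.2327]
eef_rot: [-179.3, 1.0, -94.9]
contact_force: [-0.2, 0.4, -1.0]
gripper_width: 0.0347
time_s: 11.08
tcp_pos: [0.6113, -0.0737, 0.232]
eef_rot: [-179.4, 1.0, -95.1]
contact_force: [-0.5, 1.1, -2.7]
gripper_width: 0.0346
rows x 0.12 y -0.32 z 5.00 yaw -0.03 t 11.0833
```

View pics/s3.png

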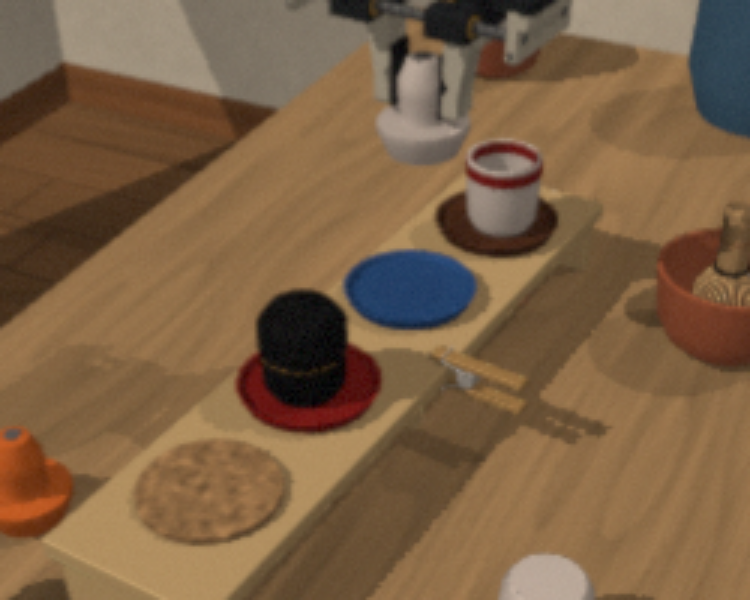

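The holder hangs upright in the jaws (crop 420,110), above the empty blue dish (411,288). The cork (211,490) is free. I cross-check the blue and cork centres from this view while lowering.

```bash
python3 -m inch '[{"x":0.1,"y":-0.2,"z":0.6,"yaw":0},{"x":0,"y":-0.1,"z":0.9,"yaw":0},{"x":0,"y":-0.05,"z":0.9,"yaw":0},{"x":0,"y":0,"z":0.9,"yaw":0},{"x":0,"y":0,"z":0.3,"yaw":0}]'
python3 - <<'E'
from h import *
go(0.6191,-0.0773,0.107,-95)
f=lambda u,v:((u+.5)/3-.5+140,(v+.5)/3-.5+60)
for k,u,z in(("cork",f(211,490),.066),("blue",f(411,288),.071),("brown",f(497,220),.071),("red",f(309,362),.071)):print(k,plane("side",u,z))
# mask-based centre check
p,_=r.capture("side")
E
```

```text
time_s: 11.55
tcp_pos: [0.6247, -0.0702, 0.143]
eef_rot: [-178.9, 1.1, -94.9]
contact_force: [-1.7, 0.0, -2.0]
gripper_width: 0.0347
rows x 0.30 y 0.20 z 1.44 yaw 0.03 t 11.55
cork [[0.63119054 0.18903417]]
blue [[ 0.61633156 -0.06974022]]
brown [[ 0.59746798 -0.1926312 ]]
red [[0.63937083 0.04789817]]
```

Run:
```python
from h import *
im=cv2.imread("pics/t2.png"); h=cv2.cvtColor(im,cv2.COLOR_BGR2HSV)
for k,m in(("blue",cv2.inRange(h,(95,80,30),(135,255,255))),("red",cv2.inRange(h,(0,170,40),(8,255,255))|cv2.inRange(h,(172,150,40),(180,255,255)))):
    b=blob(m,{"blue":(483,136),"red":(296,117)}[k],True,85)
    for z in(.066,.071):
        c,R=circ(plane("top",(b+.5)/3.3-.5+[160,135],z)); print(k,z,c,2*R)
```

```text
blue 0.066 [ 0.62041368 -0.07696343] 0.09853041817067153
blue 0.071 [ 0.62001032 -0.07614032] 0.09799858661119612
red 0.066 [0.63086102 0.06432569] 0.1006150369965619
red 0.071 [0.63040126 0.06438618] 0.10007195341867177
```

```bash
python3 -m inch '[{"x":0.25,"y":0.2,"z":0.4,"yaw":0},{"x":0,"y":0,"z":0.4,"yaw":0},{"x":0,"y":0,"z":0.3,"yaw":0},{"x":0,"y":0,"z":0,"yaw":0}]'
python3 -c "
from h import *
go(0.6195,-0.0765,0.1084,-95)"
```

```text
time_s: 11.93
tcp_pos: [0.6219, -0.0728, 0.1163]
eef_rot: [-178.8, 1.1, -94.6]
contact_force: [-1.1, -0.3, -1.6]
gripper_width: 0.0352
rows x 0.15 y 0.08 z 0.31 yaw 0.09 t 11.9333
```

```bash
python3 -m inch '[{"x":0.15,"y":0.1,"z":0,"yaw":0},{"x":0,"y":0,"z":0.15,"yaw":0},{"x":0,"y":0,"z":0.15,"yaw":0},{"x":0,"y":0,"z":0.1,"yaw":0},{"x":0,"y":0,"z":0.05,"yaw":0}]'
python3 -c "
from h import *
go(0.6195,-0.0765,0.1084,-95)"
```

```text
time_s: 12.35
tcp_pos: [0.6216, -0.0757, 0.1081]
eef_rot: [-178.5, 1.1, -94.5]
contact_force: [-6.0, 2.8, 13.7]
gripper_width: 0.0348
rows x 0.04 y 0.08 z -0.01 yaw 0.12 t 12.35
```

```bash
python3 -m inch '[{"x":0,"y":0,"z":0,"yaw":0},{"x":0,"y":0,"z":0,"yaw":0},{"x":0,"y":0,"z":0,"yaw":0},{"x":0,"y":0,"z":0,"yaw":0},{"x":0,"y":0,"z":0,"yaw":0}]' 1
python3 -m inch '[{"x":0,"y":0,"z":0,"yaw":0},{"x":0,"y":0,"z":-0.5,"yaw":0},{"x":0,"y":0,"z":-1,"yaw":0},{"x":0,"y":0,"z":-1,"yaw":0},{"x":-0.3,"y":0,"z":-0.8,"yaw":0}]'
python3 -m inch '[{"x":-1,"y":0,"z":0,"yaw":0},{"x":-1,"y":0,"z":0,"yaw":0},{"x":-1,"y":0,"z":0,"yaw":0},{"x":-0.8,"y":0,"z":0,"yaw":0},{"x":-0.4,"y":0,"z":0,"yaw":0}]'
python3 -c "
from h import *
go(0.6308,0.0669,0.104,-95)"
```

```text
time_s: 12.77
tcp_pos: [0.623, -0.0758, 0.1098]
eef_rot: [-178.3, 1.1, -94.5]
contact_force: [-0.5, 0.9, -0.0]
gripper_width: 0.0626
time_s: 13.18
tcp_pos: [0.6176, -0.0707, 0.1886]
eef_rot: [-179.0, 1.0, -94.6]
contact_force: [0.5, -0.1, 0.5]
gripper_width: 0.0871
time_s: 13.6
tcp_pos: [0.6293, 0.0359, 0.198]
eef_rot: [-178.3, 1.1, -94.9]
contact_force: [-1.1, -0.2, -0.3]
gripper_width: 0.0875
rows x -1.24 y 0.05 z 3.76 yaw 0.04 t 13.6
```

```bash
python3 -m inch '[{"x":-0.6,"y":0,"z":0,"yaw":0},{"x":-0.4,"y":0,"z":0,"yaw":0},{"x":-0.1,"y":0,"z":0.3,"yaw":0},{"x":0,"y":0,"z":0.5,"yaw":0},{"x":0,"y":0,"z":0,"yaw":0}]'
python3 -c "
from h import *
go(0.6308,0.0669,0.104,-95)"
```

```text
time_s: 14.02
tcp_pos: [0.6325, 0.067, 0.1774]
eef_rot: [-178.3, 1.2, -94.7]
contact_force: [-0.4, -0.5, -1.3]
gripper_width: 0.0876
rows x 0.01 y 0.07 z 2.93 yaw 0.08 t 14.0167
```

```bash
python3 -m inch '[{"x":0,"y":0.1,"z":0.6,"yaw":0},{"x":0,"y":0.05,"z":0.7,"yaw":0},{"x":0,"y":0,"z":0.7,"yaw":0},{"x":0,"y":0,"z":0.6,"yaw":0},{"x":0,"y":0,"z":0.2,"yaw":0}]'
python3 -m inch '[{"x":0,"y":0,"z":0.1,"yaw":0},{"x":0,"y":0,"z":0,"yaw":0}]'
python3 -c "
from h import *
go(0.6308,0.0669,0.104,-95)"
```

```text
time_s: 14.43
tcp_pos: [0.6315, 0.0651, 0.1057]
eef_rot: [-178.2, 1.1, -94.8]
contact_force: [-1.1, 0.5, -1.0]
gripper_width: 0.0878
time_s: 14.6
tcp_pos: [0.6308, 0.0636, 0.1018]
eef_rot: [-178.4, 1.0, -94.9]
contact_force: [-0.4, -0.8, 0.2]
gripper_width: 0.0875
rows x -0.13 y 0.01 z -0.09 yaw 0.03 t 14.6
```

```bash
python3 -m inch '[{"x":-0.13,"y":0,"z":-0.05,"yaw":0},{"x":0,"y":0,"z":0,"yaw":0},{"x":0,"y":0,"z":0,"yaw":0},{"x":0,"y":0,"z":0,"yaw":0},{"x":0,"y":0,"z":0,"yaw":0}]' -1 12
python3 -m inch '[{"x":0,"y":0,"z":0,"yaw":0},{"x":0,"y":0,"z":0,"yaw":0},{"x":0,"y":0,"z":0,"yaw":0}]'
python3 -m inch '[{"x":0,"y":0,"z":-0.2,"yaw":0},{"x":0,"y":0,"z":-0.5,"yaw":0},{"x":0,"y":0,"z":-0.8,"yaw":0},{"x":0,"y":0,"z":-0.4,"yaw":0},{"x":-0.3,"y":0,"z":0,"yaw":0}]'
python3 -c "
from h import *
go(0.6345,0.1855,0.104,-95)"
```

```text
time_s: 15.02
tcp_pos: [0.633, 0.0672, 0.1069]
eef_rot: [-178.1, 1.1, -94.9]
contact_force: [0.1, -0.7, -1.3]
gripper_width: 0.0619
time_s: 15.27
tcp_pos: [0.6331, 0.0674, 0.1076]
eef_rot: [-178.1, 1.2, -94.8]
contact_force: [0.1, -0.1, -1.1]
gripper_width: 0.062
time_s: 15.68
tcp_pos: [0.6307, 0.073, 0.1564]
eef_rot: [-178.3, 1.1, -94.9]
contact_force: [0.2, -0.2, -0.6]
gripper_width: 0.0619
rows x -4.50 y 0.23 z 2.09 yaw 0.02 t 15.6833
```

```bash
python3 -m inch '[{"x":-0.8,"y":0,"z":0,"yaw":0},{"x":-1,"y":0,"z":0,"yaw":0},{"x":-1,"y":0,"z":0,"yaw":0},{"x":-0.8,"y":0,"z":0,"yaw":0},{"x":-0.4,"y":0,"z":0,"yaw":0}]'
python3 -m inch '[{"x":-0.1,"y":0,"z":0.2,"yaw":0},{"x":0,"y":0,"z":0.3,"yaw":0},{"x":0,"y":0,"z":0,"yaw":0}]'
python3 -c "
from h import *
go(0.6345,0.185,0.1076,-95)
p,d=r.capture('side');cv2.imwrite('pics/s4.png',cv2.resize(p[60:260,140:390],None,fx=3,fy=3)[:,:,::-1])"
```

```text
time_s: 16.1
tcp_pos: [0.6396, 0.1769, 0.158]
eef_rot: [-178.2, 1.2, -95.2]
contact_force: [-0.5, -0.9, -0.7]
gripper_width: 0.0614
time_s: 16.35
tcp_pos: [0.6395, 0.1823, 0.1428]
eef_rot: [-178.3, 1.2, -95.0]
contact_force: [-0.9, -1.0, -1.2]
gripper_width: 0.0623
rows x -0.09 y 0.21 z 1.41 yaw -0.0 t 16.35
```

View pics/s4.png

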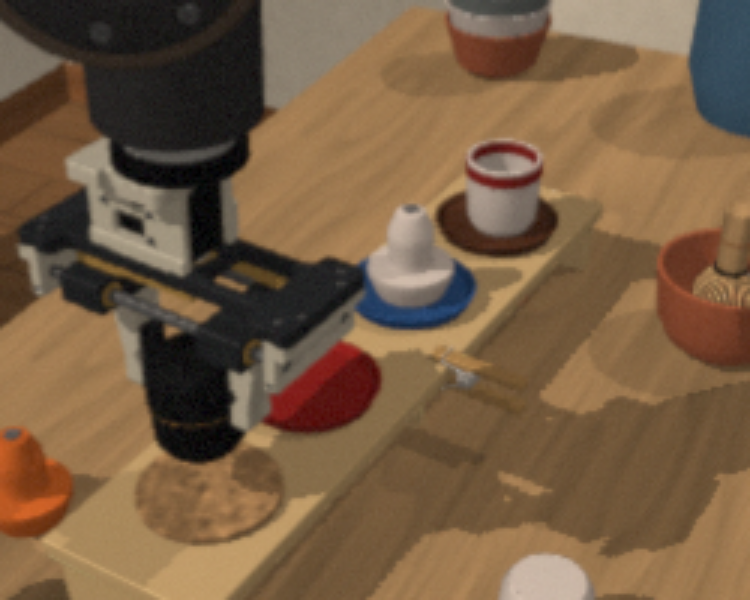

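The caddy is held upright over the cork (211,490). The holder stands in the blue dish (411,265) and the red saucer is empty. Correct the position and lower.

```bash
python3 -m inch '[{"x":-0.1,"y":0.2,"z":0.4,"yaw":0},{"x":0,"y":0.1,"z":0.4,"yaw":0},{"x":0,"y":0,"z":0.2,"yaw":0},{"x":0,"y":0,"z":0,"yaw":0}]'
python3 -c "
from h import *
go(0.6345,0.185,0.1076,-95)"
```

```text
time_s: 16.73
tcp_pos: [0.6321, 0.1827, 0.1152]
eef_rot: [-178.3, 1.1, -95.2]
contact_force: [0.6, -0.7, -0.4]
gripper_width: 0.0618
rows x -0.10 y -0.09 z 0.30 yaw -0.05 t 16.7333
```

```bash
python3 -m inch '[{"x":-0.1,"y":-0.1,"z":0,"yaw":0},{"x":0,"y":0,"z":0.15,"yaw":0},{"x":0,"y":0,"z":0.15,"yaw":0},{"x":0,"y":0,"z":0.1,"yaw":0},{"x":0,"y":0,"z":0,"yaw":0}]'
python3 -c "
from h import *
go(0.6345,0.185,0.1076,-95)"
```

```text
time_s: 17.15
tcp_pos: [0.636, 0.1848, 0.1064]
eef_rot: [-178.2, 1.1, -95.2]
contact_force: [0.7, -0.0, -1.5]
gripper_width: 0.0621
rows x -0.00 y 0.06 z -0.05 yaw -0.06 t 17.15
```

```bash
python3 -m inch '[{"x":0,"y":0,"z":0.1,"yaw":0},{"x":0,"y":0,"z":0.05,"yaw":0}]'
```

```text
time_s: 17.32
tcp_pos: [0.6366, 0.185, 0.1054]
eef_rot: [-178.1, 1.2, -95.2]
contact_force: [-5.4, -0.8, 9.0]
gripper_width: 0.0617
```

```bash
python3 -m inch '[{"x":0,"y":0,"z":0.1,"yaw":0},{"x":0,"y":0,"z":0.05,"yaw":0}]'
```

```text
time_s: 17.48
tcp_pos: [0.6365, 0.185, 0.1052]
eef_rot: [-178.1, 1.2, -95.1]
contact_force: [-3.8, -0.4, 4.5]
gripper_width: 0.0621
```

Contact. Release and go to the cup at (0.597,-0.199), staying high over the holder.

```bash
python3 -m inch '[{"x":0,"y":0,"z":0,"yaw":0},{"x":0,"y":0,"z":0,"yaw":0},{"x":0,"y":0,"z":0,"yaw":0},{"x":0,"y":0,"z":0,"yaw":0},{"x":0,"y":0,"z":-0.2,"yaw":0}]' 1
python3 -m inch '[{"x":0,"y":0,"z":-0.5,"yaw":0},{"x":0,"y":0,"z":-1,"yaw":0},{"x":0,"y":0,"z":-1,"yaw":0},{"x":0,"y":0,"z":-1,"yaw":0},{"x":0.5,"y":0,"z":-0.4,"yaw":0}]'
python3 -m inch '[{"x":1,"y":0,"z":0,"yaw":0},{"x":1,"y":0,"z":0,"yaw":0},{"x":1,"y":0,"z":0,"yaw":0},{"x":1,"y":0,"z":0,"yaw":0},{"x":1,"y":0,"z":0,"yaw":0}]'
python3 -m inch '[{"x":1,"y":0,"z":0,"yaw":0},{"x":1,"y":0,"z":0,"yaw":0},{"x":1,"y":0,"z":0,"yaw":0},{"x":1,"y":0,"z":0,"yaw":0},{"x":1,"y":0,"z":0,"yaw":0}]'
python3 -c "
from h import *
go(0.597,-0.199,0.106,-95)"
```

```text
time_s: 17.9
tcp_pos: [0.6367, 0.1851, 0.1099]
eef_rot: [-178.0, 1.2, -95.1]
contact_force: [0.3, -0.2, -1.0]
gripper_width: 0.0861
time_s: 18.32
tcp_pos: [0.6312, 0.171, 0.2111]
eef_rot: [-178.2, 1.0, -95.0]
contact_force: [1.4, -0.6, 0.4]
gripper_width: 0.0876
time_s: 18.73
tcp_pos: [0.6221, 0.0445, 0.2183]
eef_rot: [-177.6, 1.3, -94.7]
contact_force: [0.1, -0.1, 0.3]
gripper_width: 0.0877
time_s: 19.15
tcp_pos: [0.6099, -0.0878, 0.2199]
eef_rot: [-177.4, 1.4, -94.6]
contact_force: [-0.8, 0.1, -0.1]
gripper_width: 0.0878
rows x 4.48 y 0.15 z 4.56 yaw 0.09 t 19.15
```

```bash
python3 -m inch '[{"x":1,"y":0.05,"z":0,"yaw":0},{"x":1,"y":0.05,"z":0,"yaw":0},{"x":1,"y":0,"z":0,"yaw":0},{"x":0.7,"y":0,"z":0,"yaw":0},{"x":0.4,"y":0,"z":0.3,"yaw":0}]'
python3 -m inch '[{"x":0,"y":0,"z":0.6,"yaw":0},{"x":0,"y":0,"z":0.8,"yaw":0},{"x":0,"y":0,"z":0,"yaw":0}]'
python3 -c "
from h import *
go(0.597,-0.199,0.106,-95)"
```

```text
time_s: 19.57
tcp_pos: [0.5974, -0.199, 0.2151]
eef_rot: [-177.1, 1.3, -94.8]
contact_force: [0.4, 0.3, -0.4]
gripper_width: 0.0875
time_s: 19.82
tcp_pos: [0.598, -0.2018, 0.1789]
eef_rot: [-177.0, 1.3, -95.0]
contact_force: [-0.3, -0.1, -1.5]
gripper_width: 0.0875
rows x -0.11 y 0.05 z 2.92 yaw -0.01 t 19.8167
```

```bash
python3 -m inch '[{"x":-0.1,"y":0.05,"z":0.6,"yaw":0},{"x":0,"y":0,"z":0.7,"yaw":0},{"x":0,"y":0,"z":0.7,"yaw":0},{"x":0,"y":0,"z":0.5,"yaw":0},{"x":0,"y":0,"z":0.1,"yaw":0}]'
python3 -m inch '[{"x":0,"y":0,"z":0,"yaw":0}]'
python3 -c "
from h import *
go(0.597,-0.199,0.106,-95)"
```

```text
time_s: 20.23
tcp_pos: [0.6017, -0.1974, 0.1157]
eef_rot: [-176.8, 1.3, -94.9]
contact_force: [-0.4, 0.2, 0.6]
gripper_width: 0.0874
time_s: 20.32
tcp_pos: [0.6016, -0.1971, 0.1156]
eef_rot: [-176.9, 1.3, -94.9]
contact_force: [-0.1, -0.5, -0.7]
gripper_width: 0.0875
rows x 0.09 y 0.17 z 0.38 yaw 0.02 t 20.3167
```

```bash
python3 -m inch '[{"x":0.1,"y":0.2,"z":0.25,"yaw":0},{"x":0,"y":0,"z":0.1,"yaw":0},{"x":0,"y":0,"z":0,"yaw":0}]'
python3 -m inch '[{"x":0,"y":0,"z":0,"yaw":0},{"x":0,"y":0,"z":0,"yaw":0},{"x":0,"y":0,"z":0,"yaw":0},{"x":0,"y":0,"z":0,"yaw":0},{"x":0,"y":0,"z":0,"yaw":0}]' -1 12
python3 -m inch '[{"x":0,"y":0,"z":0,"yaw":0},{"x":0,"y":0,"z":0,"yaw":0},{"x":0,"y":0,"z":0,"yaw":0}]'
python3 -m inch '[{"x":0,"y":0,"z":-0.2,"yaw":0},{"x":0,"y":0,"z":-0.5,"yaw":0},{"x":0,"y":0,"z":-1,"yaw":0},{"x":0,"y":0,"z":-1,"yaw":0},{"x":0,"y":0,"z":-1,"yaw":0}]'
python3 -c "
from h import *
go(0.6304,0.0643,0.22,-95)"
```

```text
time_s: 20.57
tcp_pos: [0.5977, -0.1989, 0.1085]
eef_rot: [-176.7, 1.3, -94.8]
contact_force: [-0.5, 0.3, -0.6]
gripper_width: 0.0877
time_s: 20.98
tcp_pos: [0.5985, -0.1991, 0.1109]
eef_rot: [-176.6, 1.3, -94.8]
contact_force: [0.3, 0.6, -2.0]
gripper_width: 0.0621
time_s: 21.23
tcp_pos: [0.5984, -0.1991, 0.1108]
eef_rot: [-176.6, 1.3, -94.8]
contact_force: [0.8, 0.3, -0.1]
gripper_width: 0.0617
time_s: 21.65
tcp_pos: [0.5883, -0.1999, 0.1992]
eef_rot: [-177.4, 1.3, -94.9]
contact_force: [0.6, 0.3, -0.8]
gripper_width: 0.062
rows x -10.68 y -0.77 z -0.83 yaw 0.02 t 21.65
```

```bash
python3 -m inch '[{"x":-0.3,"y":0,"z":-1,"yaw":0},{"x":-0.6,"y":-0.1,"z":0,"yaw":0},{"x":-0.9,"y":-0.1,"z":0,"yaw":0},{"x":-1,"y":-0.1,"z":0,"yaw":0},{"x":-1,"y":-0.1,"z":0,"yaw":0}]'
python3 -m inch '[{"x":-1,"y":-0.1,"z":0,"yaw":0},{"x":-1,"y":-0.1,"z":0,"yaw":0},{"x":-1,"y":0,"z":0,"yaw":0},{"x":-1,"y":0,"z":0,"yaw":0},{"x":-1,"y":0,"z":0,"yaw":0}]'
python3 -c "
from h import *
go(0.6304,0.0643,0.111,-95)"
```

```text
time_s: 22.07
tcp_pos: [0.6067, -0.1088, 0.2379]
eef_rot: [-176.8, 1.3, -95.2]
contact_force: [0.2, -0.1, -1.3]
gripper_width: 0.062
time_s: 22.48
tcp_pos: [0.623, 0.0207, 0.2434]
eef_rot: [-176.7, 1.3, -95.3]
contact_force: [0.5, 0.7, -1.3]
gripper_width: 0.062
rows x -1.77 y -0.13 z 5.30 yaw -0.08 t 22.4833
```

```bash
python3 -m inch '[{"x":-0.8,"y":0,"z":0,"yaw":0},{"x":-0.5,"y":0,"z":0,"yaw":0},{"x":-0.1,"y":0,"z":0.5,"yaw":0},{"x":0,"y":0,"z":0.9,"yaw":0},{"x":0,"y":0,"z":0.9,"yaw":0}]'
python3 -m inch '[{"x":0,"y":0,"z":0.9,"yaw":0},{"x":0,"y":0,"z":0.6,"yaw":0},{"x":0,"y":0,"z":0,"yaw":0}]'
python3 -c "
from h import *
go(0.6304,0.0643,0.111,-95)"
```

```text
time_s: 22.9
tcp_pos: [0.6328, 0.0646, 0.1926]
eef_rot: [-176.1, 1.5, -94.9]
contact_force: [-0.7, -0.9, -2.1]
gripper_width: 0.0619
time_s: 23.15
tcp_pos: [0.6332, 0.0648, 0.1498]
eef_rot: [-176.5, 1.4, -95.0]
contact_force: [-0.7, -0.4, -1.4]
gripper_width: 0.0618
rows x 0.03 y 0.11 z 1.55 yaw 0.01 t 23.15
```

```bash
python3 -m inch '[{"x":0,"y":0.1,"z":0.4,"yaw":0},{"x":0,"y":0.1,"z":0.4,"yaw":0},{"x":0,"y":0,"z":0.4,"yaw":0},{"x":0,"y":0,"z":0,"yaw":0}]'
python3 -c "
from h import *
go(0.6304,0.0643,0.111,-95)"
```

```text
time_s: 23.48
tcp_pos: [0.6305, 0.0653, 0.1191]
eef_rot: [-176.4, 1.5, -95.0]
contact_force: [-0.5, -0.9, -2.1]
gripper_width: 0.062
rows x 0.04 y 0.00 z 0.32 yaw -0.0 t 23.4833
```

```bash
python3 -m inch '[{"x":0,"y":0,"z":0.15,"yaw":0},{"x":0,"y":0.05,"z":0.1,"yaw":0},{"x":0,"y":0,"z":0.1,"yaw":0},{"x":0,"y":0,"z":0.05,"yaw":0}]'
```

```text
time_s: 23.82
tcp_pos: [0.6311, 0.0658, 0.1107]
eef_rot: [-176.2, 1.5, -95.0]
contact_force: [-6.1, 3.0, 12.0]
gripper_width: 0.0622
```

```bash
python3 -m inch '[{"x":0,"y":0,"z":0.1,"yaw":0},{"x":0,"y":0,"z":0.05,"yaw":0}]'
```

```text
time_s: 23.98
tcp_pos: [0.6312, 0.0659, 0.1103]
eef_rot: [-176.1, 1.5, -94.9]
contact_force: [-2.8, 0.6, 2.9]
gripper_width: 0.0624
```

```bash
python3 -m inch '[{"x":0,"y":0,"z":0,"yaw":0},{"x":0,"y":0,"z":0,"yaw":0},{"x":0,"y":0,"z":0,"yaw":0},{"x":0,"y":0,"z":0,"yaw":0},{"x":0,"y":0,"z":-0.2,"yaw":0}]' 1
python3 -m inch '[{"x":0,"y":0,"z":-0.5,"yaw":0},{"x":0,"y":0,"z":-1,"yaw":0},{"x":0,"y":0,"z":-1,"yaw":0},{"x":0,"y":0,"z":-1,"yaw":0},{"x":0,"y":0.5,"z":-0.4,"yaw":0}]'
python3 -m inch '[{"x":0.7,"y":0.7,"z":0,"yaw":0},{"x":0.8,"y":0.6,"z":0,"yaw":0},{"x":0.8,"y":0.6,"z":0,"yaw":0},{"x":0.8,"y":0.6,"z":0,"yaw":0},{"x":0.8,"y":0.6,"z":0,"yaw":0}]'
python3 -m inch '[{"x":0.8,"y":0.6,"z":0,"yaw":0},{"x":0.8,"y":0.6,"z":0,"yaw":0},{"x":0.8,"y":0.6,"z":0,"yaw":0},{"x":0.8,"y":0.6,"z":0,"yaw":0},{"x":0.5,"y":0.5,"z":0,"yaw":0}]'
python3 - <<'E'
from h import *
go(0.4058,-0.2099,0.097,-95)
p,d=r.capture('top');cv2.imwrite('pics/t5.png',cv2.resize(p[130:300,160:400],None,fx=3.3,fy=3.3,interpolation=cv2.INTER_CUBIC)[:,:,::-1])
E
```

```text
time_s: 24.4
tcp_pos: [0.632, 0.0662, 0.1168]
eef_rot: [-176.0, 1.6, -94.9]
contact_force: [-0.8, 0.3, -0.6]
gripper_width: 0.0859
time_s: 24.82
tcp_pos: [0.6124, 0.0644, 0.2148]
eef_rot: [-176.3, 1.3, -94.9]
contact_force: [0.5, 1.1, 0.9]
gripper_width: 0.0874
time_s: 25.23
tcp_pos: [0.5279, -0.0254, 0.2131]
eef_rot: [-175.7, 1.5, -94.6]
contact_force: [-0.0, -0.2, 0.5]
gripper_width: 0.088
time_s: 25.65
tcp_pos: [0.4438, -0.116, 0.2069]
eef_rot: [-175.5, 1.6, -94.6]
contact_force: [0.1, -0.3, -0.3]
gripper_width: 0.0877
rows x 3.87 y 1.22 z 4.40 yaw 0.11 t 25.65
```

View pics/t5.png

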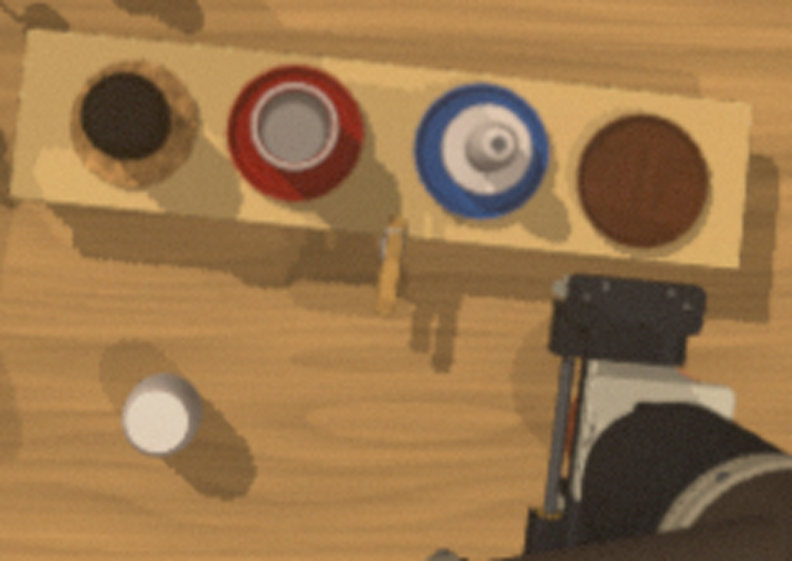

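All three stand in their places: caddy (126,115) on cork (135,123), cup (294,125) on red (296,133), holder top (497,144) on blue (482,151). I put numbers on the offsets.

```bash
python3 - <<'E'
from h import *
f=lambda u,v:((u+.5)/3.3-.5+160,(v+.5)/3.3-.5+130)
for k,u,z in(("cork",f(135,123.5),.066),("caddy",f(126,115.5),.122),("red",f(296,133),.071),("cup",f(294,125),.128),("blue",f(482.5,151),.071),("holderfoot",f(488.5,150),.087),("holdertop",f(497,144),.137)): print(k,plane("top",u,z)[0].round(4))
E
python3 -m inch '[{"x":0.8,"y":0.3,"z":0,"yaw":0},{"x":1,"y":0.3,"z":0,"yaw":0},{"x":0.9,"y":0.3,"z":0,"yaw":0},{"x":0.5,"y":0.1,"z":0,"yaw":0},{"x":0.2,"y":0,"z":0.3,"yaw":0}]'
python3 -m inch '[{"x":0,"y":0,"z":0.6,"yaw":0},{"x":0,"y":0,"z":0,"yaw":0}]'
python3 -c "
from h import *
go(0.4058,-0.2099,0.097,-95)"
```

```text
cork [0.635  0.1841]
caddy [0.6351 0.184 ]
red [0.6302 0.0633]
cup [0.6306 0.0656]
blue [ 0.6202 -0.0769]
holderfoot [ 0.6198 -0.0787]
holdertop [ 0.62   -0.0761]
time_s: 26.12
tcp_pos: [0.4091, -0.203, 0.1987]
eef_rot: [-175.1, 1.6, -94.5]
contact_force: [-0.2, -0.4, 0.4]
gripper_width: 0.0876
time_s: 26.28
tcp_pos: [0.4101, -0.2038, 0.1826]
eef_rot: [-175.1, 1.6, -94.7]
contact_force: [-0.6, 0.0, -0.4]
gripper_width: 0.0876
rows x 0.26 y 0.15 z 3.42 yaw 0.08 t 26.2833
```

All are within 2.5 mm of centre. The tool has crept to 5° of tilt, so I test whether quick rises take it back before gripping the whisk.

```bash
python3 -m inch '[{"x":0,"y":0,"z":-1,"yaw":0},{"x":0,"y":0,"z":-1,"yaw":0},{"x":0,"y":0,"z":-1,"yaw":0},{"x":0,"y":0,"z":-1,"yaw":0},{"x":0,"y":0,"z":-1,"yaw":0}]'
python3 -m inch '[{"x":0,"y":0,"z":0,"yaw":0},{"x":0,"y":0,"z":0,"yaw":0}]'
python3 -m inch '[{"x":0,"y":0,"z":1,"yaw":0},{"x":0,"y":0,"z":1,"yaw":0},{"x":0,"y":0,"z":1,"yaw":0},{"x":0,"y":0,"z":0.8,"yaw":0},{"x":0,"y":0,"z":0,"yaw":0}]'
python3 -m inch '[{"x":0,"y":-1,"z":0,"yaw":0},{"x":0,"y":-1,"z":0,"yaw":0},{"x":0,"y":-1,"z":0,"yaw":0},{"x":0,"y":-1,"z":0,"yaw":0},{"x":0,"y":0,"z":0,"yaw":0}]'
python3 -m inch '[{"x":0,"y":1,"z":0,"yaw":0},{"x":0,"y":1,"z":0,"yaw":0},{"x":0,"y":1,"z":0,"yaw":0},{"x":0,"y":1,"z":0,"yaw":0},{"x":0,"y":0,"z":0,"yaw":0}]'
```

```text
time_s: 26.7
tcp_pos: [0.3962, -0.2044, 0.3062]
eef_rot: [-175.9, 1.7, -94.7]
contact_force: [0.4, -1.3, 0.1]
gripper_width: 0.0875
time_s: 26.87
tcp_pos: [0.3987, -0.2044, 0.313]
eef_rot: [-175.4, 1.6, -94.6]
contact_force: [-0.0, -0.6, -0.9]
gripper_width: 0.0881
time_s: 27.28
tcp_pos: [0.4089, -0.2011, 0.2171]
eef_rot: [-175.0, 1.5, -94.5]
contact_force: [-0.8, -0.1, 0.3]
gripper_width: 0.0878
time_s: 27.7
tcp_pos: [0.5107, -0.2083, 0.2271]
eef_rot: [-175.2, 1.5, -94.3]
contact_force: [1.0, 0.3, 1.1]
gripper_width: 0.0876
time_s: 28.12
tcp_pos: [0.4105, -0.1998, 0.2194]
eef_rot: [-175.5, 1.4, -94.2]
contact_force: [-0.4, -0.2, -1.0]
gripper_width: 0.0875
```

The drift persists. The tilt lies in the jaw plane, so I turn the tool about 80° to make it lean about the jaw axis. The handle then stays upright when gripped.

```bash
for i in 1; do python3 -m inch '[{"x":0,"y":0,"z":0,"yaw":1},{"x":0,"y":0,"z":0,"yaw":1},{"x":0,"y":0,"z":0,"yaw":1},{"x":0,"y":0,"z":0,"yaw":1},{"x":0,"y":0,"z":0,"yaw":1}]'; done
python3 -m inch '[{"x":0,"y":0,"z":0,"yaw":1},{"x":0,"y":0,"z":0,"yaw":1},{"x":0,"y":0,"z":0,"yaw":1},{"x":0,"y":0,"z":0,"yaw":1},{"x":0,"y":0,"z":0,"yaw":1}]'
python3 -m inch '[{"x":0,"y":0,"z":0,"yaw":1},{"x":0,"y":0,"z":0,"yaw":1},{"x":0,"y":0,"z":0,"yaw":1},{"x":0,"y":0,"z":0,"yaw":1},{"x":0,"y":0,"z":0,"yaw":1}]'
python3 -m inch '[{"x":0,"y":0,"z":0,"yaw":1},{"x":0,"y":0,"z":0,"yaw":1},{"x":0,"y":0,"z":0,"yaw":1},{"x":0,"y":0,"z":0,"yaw":1},{"x":0,"y":0,"z":0,"yaw":0.5}]'
python3 - <<'E'
from h import *
go(0.4058,-0.2099,0.097)
from scipy.spatial.transform import Rotation as Ro
print(Ro.from_euler("xyz",r.get_state()["eef_rot"],degrees=True).as_matrix().round(3))
E
```

```text
time_s: 28.53
tcp_pos: [0.4097, -0.1993, 0.2243]
eef_rot: [-176.0, 2.9, -114.8]
contact_force: [0.1, 0.1, 0.2]
gripper_width: 0.0877
time_s: 28.95
tcp_pos: [0.4109, -0.1989, 0.2285]
eef_rot: [-177.2, 4.2, -135.7]
contact_force: [0.2, -0.4, -0.9]
gripper_width: 0.0876
time_s: 29.37
tcp_pos: [0.4121, -0.1985, 0.2325]
eef_rot: [-178.7, 5.0, -156.7]
contact_force: [-0.9, -0.5, -0.5]
gripper_width: 0.0875
time_s: 29.78
tcp_pos: [0.4133, -0.1981, 0.2366]
eef_rot: [179.7, 5.2, -175.7]
contact_force: [-0.9, 0.3, 0.7]
gripper_width: 0.0878
rows x 0.33 y -0.45 z 5.58 yaw None t 29.7833
[[-0.993 -0.076  0.09 ]
 [-0.075  0.997  0.013]
 [-0.091  0.006 -0.996]]
```

```bash
python3 -m inch '[{"x":0.5,"y":-0.3,"z":0.6,"yaw":0},{"x":0.3,"y":-0.2,"z":0.8,"yaw":0},{"x":0,"y":0,"z":0.8,"yaw":0},{"x":0,"y":0,"z":0.4,"yaw":0},{"x":0,"y":0,"z":0,"yaw":0}]'
python3 - <<'E'
from h import *
go(0.4058,-0.2099,0.097)
p,d=r.capture('side');cv2.imwrite('pics/s6.png',cv2.resize(p[70:190,310:470],None,fx=4,fy=4)[:,:,::-1])
E
```

```text
time_s: 30.2
tcp_pos: [0.4027, -0.2117, 0.173]
eef_rot: [179.8, 5.6, -175.7]
contact_force: [0.2, 0.4, 1.1]
gripper_width: 0.0881
rows x -0.13 y 0.06 z 3.04 yaw None t 30.2
```

View pics/s6.png

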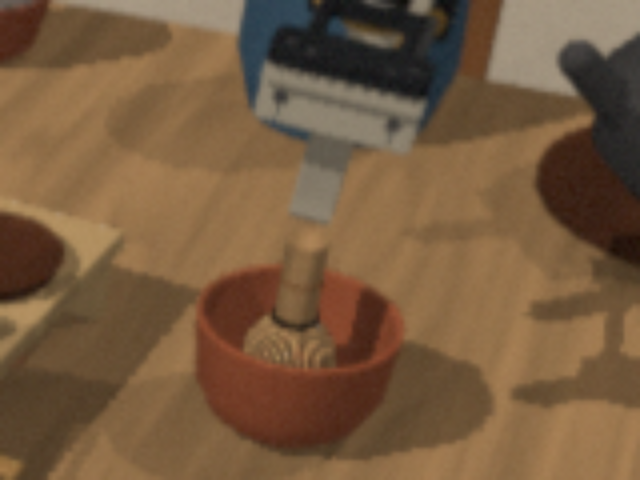

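The handle stands upright at crop (304,240), below the jaws. Descend.

```bash
python3 -m inch '[{"x":0.1,"y":0.05,"z":0.6,"yaw":0},{"x":0.05,"y":0,"z":0.7,"yaw":0},{"x":0,"y":0,"z":0.7,"yaw":0},{"x":0,"y":0,"z":0.5,"yaw":0},{"x":0,"y":0,"z":0.1,"yaw":0}]'
python3 -m inch '[{"x":0,"y":0,"z":0,"yaw":0}]'
python3 - <<'E'
from h import *
go(0.4058,-0.2099,0.097)
E
```

```text
time_s: 30.67
tcp_pos: [0.4114, -0.2106, 0.1145]
eef_rot: [-180.0, 6.2, -175.5]
contact_force: [-0.3, 0.8, 0.2]
gripper_width: 0.0878
time_s: 30.75
tcp_pos: [0.4118, -0.2105, 0.1149]
eef_rot: [-180.0, 6.2, -175.5]
contact_force: [-0.0, 0.4, 0.3]
gripper_width: 0.0875
rows x 0.24 y 0.04 z 0.72 yaw None t 30.75
```

```bash
python3 -m inch '[{"x":0.3,"y":0.05,"z":0.5,"yaw":0},{"x":0,"y":0,"z":0.3,"yaw":0},{"x":0,"y":0,"z":0.1,"yaw":0},{"x":0,"y":0,"z":0,"yaw":0}]'
python3 - <<'E'
from h import *
go(0.4058,-0.2099,0.097)
E
python3 -m inch '[{"x":0,"y":0,"z":0,"yaw":0},{"x":0,"y":0,"z":0,"yaw":0},{"x":0,"y":0,"z":0,"yaw":0},{"x":0,"y":0,"z":0,"yaw":0},{"x":0,"y":0,"z":0,"yaw":0}]' -0.6 8
python3 -m inch '[{"x":0,"y":0,"z":0,"yaw":0},{"x":0,"y":0,"z":0,"yaw":0},{"x":0,"y":0,"z":0,"yaw":0},{"x":0,"y":0,"z":0,"yaw":0},{"x":0,"y":0,"z":0,"yaw":0}]' -1 8
```

```text
time_s: 31.08
tcp_pos: [0.4105, -0.2101, 0.0958]
eef_rot: [-179.8, 6.5, -175.4]
contact_force: [0.0, 0.2, 0.1]
gripper_width: 0.0876
rows x 0.19 y 0.02 z -0.05 yaw None t 31.0833
time_s: 31.5
tcp_pos: [0.4128, -0.2104, 0.0986]
eef_rot: [-179.8, 6.7, -175.3]
contact_force: [-0.1, 0.7, -0.5]
gripper_width: 0.0598
time_s: 31.92
tcp_pos: [0.4129, -0.2105, 0.0989]
eef_rot: [-179.8, 6.8, -175.3]
contact_force: [0.2, -0.2, -0.2]
gripper_width: 0.0261
```

The grip sits 6-7 mm off along the pads, so I reopen a little, shift and close again.

```bash
python3 -m inch '[{"x":0,"y":0,"z":0,"yaw":0},{"x":0,"y":0,"z":0,"yaw":0},{"x":0,"y":0,"z":0,"yaw":0},{"x":0.15,"y":0,"z":0.05,"yaw":0},{"x":0.15,"y":0,"z":0.05,"yaw":0}]' 0.1
python3 -m inch '[{"x":0.05,"y":0,"z":0,"yaw":0},{"x":0,"y":0,"z":0,"yaw":0},{"x":0,"y":0,"z":0,"yaw":0}]'
python3 - <<'E'
from h import *
go(0.4065,-0.2099,0.097)
E
```

```text
time_s: 32.33
tcp_pos: [0.406, -0.2111, 0.0954]
eef_rot: [-179.7, 6.8, -175.3]
contact_force: [-0.1, -0.1, 1.6]
gripper_width: 0.0477
time_s: 32.58
tcp_pos: [0.4031, -0.2112, 0.0946]
eef_rot: [-179.8, 6.7, -175.3]
contact_force: [-0.5, -0.5, 0.1]
gripper_width: 0.0482
rows x -0.14 y 0.04 z -0.09 yaw None t 32.5833
```

```bash
python3 -m inch '[{"x":-0.1,"y":0,"z":-0.1,"yaw":0},{"x":0,"y":0,"z":0,"yaw":0},{"x":0,"y":0,"z":0,"yaw":0},{"x":0,"y":0,"z":0,"yaw":0},{"x":0,"y":0,"z":0,"yaw":0}]' -1 10
python3 -m inch '[{"x":0,"y":0,"z":0,"yaw":0},{"x":0,"y":0,"z":0,"yaw":0},{"x":0,"y":0,"z":0,"yaw":0},{"x":0,"y":0,"z":0,"yaw":0},{"x":0,"y":0,"z":0,"yaw":0}]'
```

```text
time_s: 33.0
tcp_pos: [0.406, -0.211, 0.098]
eef_rot: [-179.8, 6.8, -175.3]
contact_force: [0.2, -0.1, -0.2]
gripper_width: 0.0237
time_s: 33.42
tcp_pos: [0.4059, -0.211, 0.0979]
eef_rot: [-179.8, 6.7, -175.3]
contact_force: [0.1, -0.9, -0.2]
gripper_width: 0.024
```

```bash
python3 -m inch '[{"x":-0.02,"y":0,"z":-0.2,"yaw":0},{"x":-0.05,"y":0,"z":-0.4,"yaw":0},{"x":-0.07,"y":0,"z":-0.6,"yaw":0},{"x":-0.08,"y":0,"z":-0.7,"yaw":0},{"x":-0.08,"y":0,"z":-0.7,"yaw":0}]'
python3 -m inch '[{"x":-0.1,"y":0,"z":-0.9,"yaw":0},{"x":-0.1,"y":0,"z":-0.9,"yaw":0},{"x":-0.1,"y":0,"z":-0.9,"yaw":0},{"x":-0.1,"y":0,"z":-0.7,"yaw":0},{"x":0,"y":0,"z":-0.2,"yaw":0}]'
python3 - <<'E'
from h import *
go(0.62,-0.0763,0.26)
p,d=r.capture('side');cv2.imwrite('pics/s7.png',cv2.resize(p[40:190,290:470],None,fx=3.5,fy=3.5)[:,:,::-1])
E
```

```text
time_s: 33.83
tcp_pos: [0.4025, -0.2104, 0.1627]
eef_rot: [-179.9, 6.2, -175.4]
contact_force: [0.1, 0.7, -0.1]
gripper_width: 0.0237
time_s: 34.25
tcp_pos: [0.4022, -0.2105, 0.2621]
eef_rot: [-179.8, 6.4, -175.3]
contact_force: [0.7, 0.2, 0.1]
gripper_width: 0.0235
rows x -9.12 y 4.64 z 0.08 yaw None t 34.25
```

View pics/s7.png

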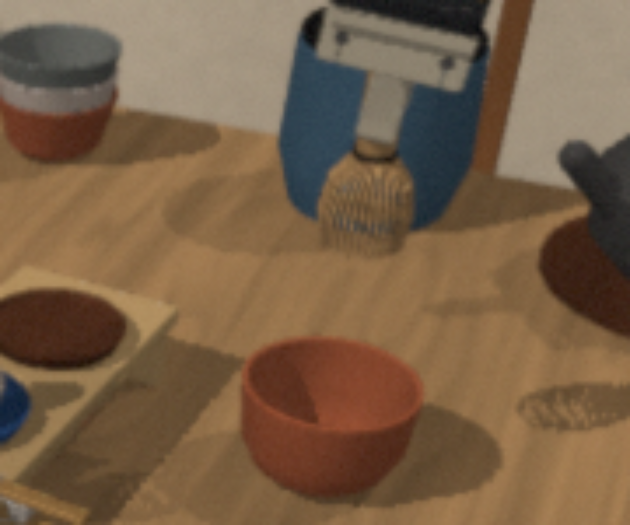

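The whisk hangs clear of the bowl, near upright (neck 378,152; tips centre 363,243). The bowl has not moved. On to the holder.

```bash
python3 - <<'E'
from h import *
a=pix("side",[[.402,-.2105,.262-.088+.056],[.402,-.2105,.262-.088]]);print((a-[290,40])*3.5)
E
python3 -m inch '[{"x":-0.5,"y":0.3,"z":0.05,"yaw":0},{"x":-0.8,"y":0.4,"z":0.07,"yaw":0},{"x":-0.9,"y":0.5,"z":0.08,"yaw":0},{"x":-0.9,"y":0.5,"z":0.08,"yaw":0},{"x":-0.9,"y":0.5,"z":0.08,"yaw":0}]'
python3 -m inch '[{"x":-0.9,"y":0.5,"z":0.08,"yaw":0},{"x":-0.9,"y":0.5,"z":0.08,"yaw":0},{"x":-0.9,"y":0.5,"z":0.08,"yaw":0},{"x":-0.8,"y":0.4,"z":0.08,"yaw":0},{"x":-0.5,"y":0.2,"z":0.05,"yaw":0}]'
python3 - <<'E'
from h import *
go(0.62,-0.0763,0.25)
E
```

```text
[[372.74931055 156.78222917]
 [358.18481893 239.78193346]]
time_s: 34.72
tcp_pos: [0.4954, -0.1469, 0.2621]
eef_rot: [-179.9, 6.4, -175.7]
contact_force: [-0.2, -1.1, 0.7]
gripper_width: 0.0237
time_s: 35.13
tcp_pos: [0.5941, -0.082, 0.2568]
eef_rot: [-180.0, 5.9, -175.7]
contact_force: [0.9, -1.3, -0.6]
gripper_width: 0.0237
rows x -1.05 y 0.15 z 0.27 yaw None t 35.1333
```

The axis matches vertical. Fine approach.

```bash
python3 -m inch '[{"x":-0.5,"y":0.1,"z":0.05,"yaw":0},{"x":-0.3,"y":0,"z":0.05,"yaw":0},{"x":0,"y":0,"z":0,"yaw":0},{"x":0,"y":0,"z":0,"yaw":0}]'
python3 - <<'E'
from h import *
go(0.62,-0.0763,0.25)
E
```

```text
time_s: 35.47
tcp_pos: [0.6148, -0.0767, 0.2509]
eef_rot: [-180.0, 5.5, -175.6]
contact_force: [-0.3, -0.0, -0.6]
gripper_width: 0.0236
rows x -0.21 y 0.00 z 0.04 yaw None t 35.4667
```

```bash
python3 -m inch '[{"x":-0.2,"y":0,"z":0,"yaw":0},{"x":0,"y":0,"z":0,"yaw":0},{"x":0,"y":0,"z":0,"yaw":0}]'
python3 - <<'E'
from h import *
s=r.get_state();print(s["eef_rot"]);go(0.6215,-0.0763,0.25)
p,d=r.capture('side');cv2.imwrite('pics/s8.png',cv2.resize(p[40:190,210:360],None,fx=4,fy=4)[:,:,::-1])
t=s["tcp_pos"]
a=pix("side",[[.62,-.0763,.137],[t[0]-.0015,t[1],t[2]-.088],[t[0],t[1],t[2]-.032]]);print((a-[210,40])*4)
E
```

```text
time_s: 35.72
tcp_pos: [0.6182, -0.0776, 0.2512]
eef_rot: [180.0, 5.4, -175.7]
contact_force: [-0.6, -0.1, -1.1]
gripper_width: 0.0237
[ 179.99793339    5.41818385 -175.66823762]
rows x -0.13 y 0.04 z 0.05 yaw None t 35.7167
[[266.21424557 355.74800661]
 [272.76694687 314.08640339]
 [270.66743723 219.35064394]]
```

View pics/s8.png

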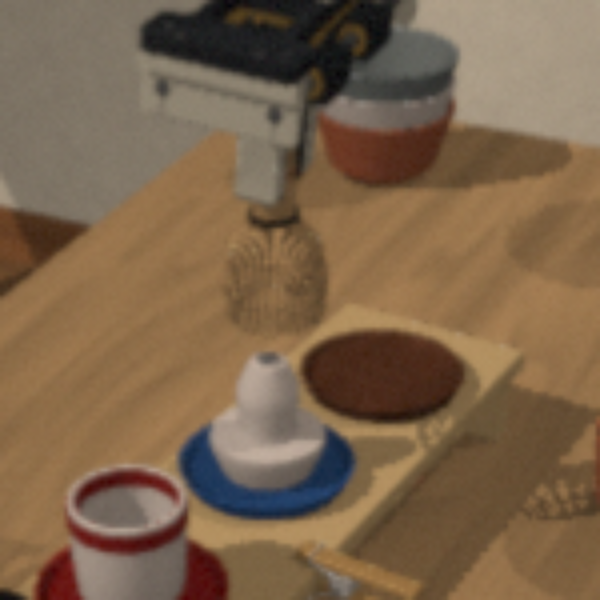

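The bell (276,318) hangs above the bulb top (267,358) as predicted. I lower in checked steps.

```bash
python3 -m inch '[{"x":-0.08,"y":0.04,"z":0.3,"yaw":0},{"x":0,"y":0,"z":0.4,"yaw":0},{"x":0,"y":0,"z":0.2,"yaw":0},{"x":0,"y":0,"z":0,"yaw":0}]'
python3 - <<'E'
from h import *
print(r.get_state()["eef_rot"]);go(0.6215,-0.0763,0.179)
E
```

```text
time_s: 36.1
tcp_pos: [0.622, -0.0767, 0.228]
eef_rot: [180.0, 5.6, -175.7]
contact_force: [-0.4, -0.6, -0.9]
gripper_width: 0.0235
[ 179.96872249    5.55863123 -175.71722031]
rows x 0.02 y 0.02 z 1.96 yaw None t 36.1
```

```bash
python3 -m inch '[{"x":0.05,"y":0,"z":0.3,"yaw":0},{"x":0.04,"y":0,"z":0.4,"yaw":0},{"x":0.03,"y":0,"z":0.3,"yaw":0},{"x":0,"y":0,"z":0,"yaw":0}]'
python3 - <<'E'
from h import *
print(r.get_state()["eef_rot"]);go(0.6215,-0.0763,0.179)
E
```

```text
time_s: 36.43
tcp_pos: [0.6207, -0.0767, 0.1993]
eef_rot: [180.0, 5.5, -175.7]
contact_force: [-0.8, -0.1, -1.7]
gripper_width: 0.0235
[ 179.962638      5.47671969 -175.72086417]
rows x -0.03 y 0.01 z 0.81 yaw None t 36.4333
```

```bash
python3 -m inch '[{"x":0,"y":0,"z":0.25,"yaw":0},{"x":0.03,"y":0,"z":0.25,"yaw":0},{"x":0,"y":0,"z":0.1,"yaw":0},{"x":0,"y":0,"z":0,"yaw":0}]'
python3 - <<'E'
from h import *
print(r.get_state()["eef_rot"]);go(0.6215,-0.0763,0.179)
E
```

```text
time_s: 36.77
tcp_pos: [0.6213, -0.0767, 0.1819]
eef_rot: [180.0, 5.4, -175.7]
contact_force: [-0.0, -0.1, -0.5]
gripper_width: 0.0237
[ 179.97842551    5.41180404 -175.71078173]
rows x -0.01 y 0.01 z 0.12 yaw None t 36.7667
```

```bash
python3 -m inch '[{"x":0,"y":0,"z":0.1,"yaw":0},{"x":0,"y":0,"z":0.05,"yaw":0}]'
```

```text
time_s: 36.93
tcp_pos: [0.622, -0.0767, 0.1782]
eef_rot: [180.0, 5.4, -175.7]
contact_force: [-0.1, -0.5, -0.3]
gripper_width: 0.0236
```

```bash
python3 -m inch '[{"x":0,"y":0,"z":0.08,"yaw":0},{"x":0,"y":0,"z":0.05,"yaw":0}]'
```

```text
time_s: 37.1
tcp_pos: [0.6239, -0.0768, 0.1777]
eef_rot: [-180.0, 5.7, -175.6]
contact_force: [-3.1, 1.0, 6.0]
gripper_width: 0.0236
```

```bash
python3 -m inch '[{"x":0,"y":0,"z":0.06,"yaw":0},{"x":0,"y":0,"z":0.03,"yaw":0}]'
```

```text
time_s: 37.27
tcp_pos: [0.6253, -0.0767, 0.1779]
eef_rot: [-179.9, 5.9, -175.6]
contact_force: [0.1, -0.8, -0.4]
gripper_width: 0.0235
```

Contact came at z = 0.178, as expected. Release and retreat.

```bash
python3 -m inch '[{"x":0,"y":0,"z":0,"yaw":0},{"x":0,"y":0,"z":0,"yaw":0},{"x":0,"y":0,"z":0,"yaw":0},{"x":0,"y":0,"z":0,"yaw":0},{"x":0,"y":0,"z":0,"yaw":0}]' 1
python3 -m inch '[{"x":0,"y":0,"z":0,"yaw":0},{"x":-0.04,"y":0,"z":-0.4,"yaw":0},{"x":-0.08,"y":0,"z":-0.8,"yaw":0},{"x":-0.1,"y":0,"z":-1,"yaw":0},{"x":-0.1,"y":0,"z":-1,"yaw":0}]'
python3 -m inch '[{"x":0,"y":0,"z":-1,"yaw":0},{"x":1,"y":-0.5,"z":0,"yaw":0},{"x":1,"y":-1,"z":0,"yaw":0},{"x":1,"y":-1,"z":0,"yaw":0},{"x":1,"y":-1,"z":0,"yaw":0}]'
python3 -m inch '[{"x":1,"y":-1,"z":0,"yaw":0},{"x":1,"y":-1,"z":0,"yaw":0},{"x":0,"y":-1,"z":0,"yaw":0},{"x":0,"y":-1,"z":0,"yaw":0},{"x":0,"y":0,"z":0,"yaw":0}]'
python3 - <<'E'
from h import *
a,_=r.capture('side');b,_=r.capture('top')
o=np.vstack([cv2.resize(b[130:300,160:400],(480,340)),np.zeros((0,480,3),np.uint8)])
s=cv2.resize(a[100:270,130:290],(320,340))
cv2.imwrite('pics/f.png',np.hstack([o,s])[:,:,::-1])
cv2.imwrite('pics/f2.png',cv2.resize(b[130:300,160:400],None,fx=3.3,fy=3.3,interpolation=cv2.INTER_CUBIC)[:,:,::-1])
E
```

```text
time_s: 37.68
tcp_pos: [0.6257, -0.0767, 0.1783]
eef_rot: [-179.9, 6.0, -175.6]
contact_force: [-0.3, -0.0, 0.6]
gripper_width: 0.0515
time_s: 38.1
tcp_pos: [0.6219, -0.0769, 0.2558]
eef_rot: [-179.9, 5.2, -175.6]
contact_force: [1.5, 0.6, 0.7]
gripper_width: 0.0842
time_s: 38.52
tcp_pos: [0.5313, -0.1709, 0.2832]
eef_rot: [-179.8, 6.0, -175.2]
contact_force: [0.6, -0.3, 0.5]
gripper_width: 0.0877
time_s: 38.93
tcp_pos: [0.4827, -0.2818, 0.2845]
eef_rot: [-179.7, 6.4, -175.2]
contact_force: [1.2, 0.1, 0.7]
gripper_width: 0.0871
```

View pics/f.png

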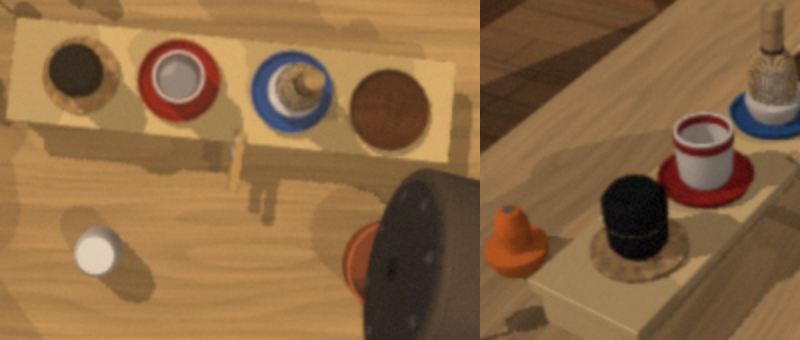

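Run:
```python
from h import *
print("handle top",plane("top",[(312+.5)/2-.5+160,(78+.5)/2-.5+130],.203), "plain cup",plane("top",[(95+.5)/2-.5+160,(255+.5)/2-.5+130],.062),plane("top",[208,257],.062))
s=r.get_state();print(s["time_s"],s["qd"].round(2))
r.close_job()
```

```text
handle top [[ 0.6242973  -0.07604777]] plain cup [[0.41259483 0.16241324]] [[0.41325611 0.16057293]]
39.0333 [ 1.95 -0.14 -0.88 -0.31  0.39 -0.78]
the job is handed in; nothing more can be done
```

The job is done and handed in at 39 s of the 128 s allowed.

**What I did:** I moved the cup to the brown saucer, the holder to the blue dish, the caddy to the cork mat and the cup to the red saucer. Last, I lifted the whisk out of the bowl and stood it tines down over the holder's bulb. I lowered each thing until I felt light contact (at most 14 N), then released it.

**Last checks:**
- **Places:** measured from the top view before I fetched the whisk, the caddy, cup and holder were all within about 2.5 mm of their centres. The final picture shows them still standing there.
- **Whisk:** it stands upright over the holder. The top of its handle measured 4 mm off the holder's axis in x, which is within the 7 mm play.
- **Plain cup:** it is where it started, within 2 mm.
- **Bowl:** it looked unmoved after the whisk was lifted out. The arm partly hid it in the final picture, so I did not measure it again.

**Disagreements:**
- **Dish centres:** side-view picks for the blue dish, the cork mat and the brown saucer differed by 5–8 mm in y from the top view. I put this down to rim thickness and trusted the top view, which agreed with the arm's own position to about 1 mm.
- **Tool tilt:** the tool crept to about 6° over the run and I could not correct it. I turned the tool so that this did not tilt the whisk.

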